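# Wipe bowl shards off the mixing scale and put the scraper away

## Robot

A 6-joint arm with a two-finger parallel gripper is mounted at the origin on the work surface. World frame = base frame: x ahead of the robot, y to its left, z up, the work surface at z = 0. Lengths are in mm, angles in rad, forces in N, time in s.
With the tool pointing down it reaches from about 350 to 875 mm from the base axis. Payload 4.2 kg.
Tool frame: the origin (TCP) lies between the finger pads; the fingertips stand 17 mm ahead of it and the grasp point (between the pads) lies 2 mm behind it (nose_length is the distance from the TCP to the fingertips, in mm); z points along the fingers, y is the direction in which the jaws open and shut (so a half turn about z gives the same grasp; the last joint's range is limited). The gripper opens to 85 mm and grips with 20 to 120 N. Pads are 22 mm wide; open, the fingers measure 114 mm over their backs; the gripper's body (76 mm by 85 mm) begins 54 mm behind the grasp point. The pads swing forward as they close: fully open they stand 13 mm farther back than shut.
Start: joints at [-0.982, 0.385, 0.008, 0, -1.194, -0.259], TCP at [202.424, -591.29, 248.312] pointing down, gripper open.
Joint ranges: [-3.14, 3.14], [-1.21, 2.06], [-1.07, 1.41], [-3.16, 2.05], [-2.99, -0.16], [-3.1, 3.1]. Speed limits (rad/s): [2.79, 2.79, 3.14, 3.14, 3.14, 3.14].

## Interface

Orientations are given as a unit quaternion [x, y, z, w].
In Python, from bench import * gives the robot as it stands.
- The arm moves only by the tool jog_arm, never from a script. Its argument "increments" is a list of rows, each a list of 4 numbers: the shift along the tool's x, y, z in m, then the turn about the tool's z in degrees. A call has 1 to 10 rows; each row is the pose to reach, as a shift and turn from the pose measured when the call began, along the tool's axes at that moment; what a row does not reach only later rows make up. A row lasts 1/8 s, in which the tool goes at most 62.5 mm and 10.7 degrees, less where a joint would pass 70% of its speed; a pose out of reach is approached as far as the arm can. A call with a gripper value outside its range is refused whole. "hand" is the gripper's target within -1 to 1 (fully open at 1, half-way at 0, shut at -1), set as the call begins (left out, the last holds). The fingers move at their own pace and stop on an object; the grip force is fixed at half the most. Time passes only in rows, so rows that repeat a pose let the fingers close. It gives the time, the measured TCP pose, the force and the opening at its end, in the units of the state.
- read_state(): the state, without advancing time (a new reading comes with each control period).
- get_image(name): name is "side" or "top"; returns the picture (384x512x3 uint8, red, green, blue); there is no depth.
- calibration(name): a dict with "fx", "fy", "cx", "cy" (pixels), "position" and "rotation" of the camera in the world. Camera axes: x right, y up, looking along -z (the intrinsics and any distortion apply to the point x, -y, -z); pixel columns grow to the right and rows downward; lengths in mm; the calibration is good to about 2 mm. A picture is of the moment at which its call begins. calibration takes no time and is no camera call.
- job_done(): hands the job in, once; it reports no verdict.
The state is a dict: "clock": time; "joints": joint angles; "joint_vel": joint speeds; "joint_efforts": joint torques, N m; "position": TCP position; "ee_rot": TCP orientation; "contact_force": force on the tool from outside, world axes, zero at the start; "wrist_torque": the same for the moment, N m; "gripper_width": finger opening in mm.
Only numpy, scipy, OpenCV 4.12 (cv2) and the standard library are available. Lean on these libraries where they do the work, as an engineer would, in place of code of your own. Each camera call takes 0.05 s, during which the arm holds its last target.

## Task

A ceramic tint bowl has broken on the black plate of the colour-mixing scale. Take the scraper block from the wide slot, set its edge down on the plate behind the shards at the end away from the steel tray, and, pressing only lightly because the scale is delicate, wipe all five shards along the plate into the tray with the edge kept on the plate right up to the tray; the shards are sharp, so touch them with the scraper only. Then slide the scraper, grip up, all the way down into the one leaning slot whose width matches its blade, centred, and let go, leaving the other things on the table where they are.

Things in the scene. Friction and masses are not known exactly. Their poses are not given: they have to be found in the camera images.
- scraper: Scraper block, 0.11 to 0.20 kg, both faces alike: white plastic blade 90 mm wide, 10 mm thick, 72 mm high, with a wooden grip on top 60 mm wide, 20 mm thick, 34 mm high. Origin: middle of the wiping edge (underside). x across the thickness, y along the edge, z from edge to grip. It starts in the wide slot, leaning as the slot does, foot on the slot floor, face against the wall nearer the robot.
- scraper_grip (a point): Centre of the scraper's wooden grip, 87 mm from the wiping edge along z and 17 mm below its top; same axes as the scraper. Pinch the 20 mm thickness (along x), coming down along the leaning z.
- snug_slot (a point): Slot 12.5 mm wide: matches the blade; the scraper ends here. Middle of the slot's floor, 30 mm above the table. z points out of the slot (25 degrees from vertical, mouth nearer the robot), y along it, x across it (away from the robot and up). Slot 40 mm deep, 100 mm long, ends open, walls 6 mm. Three such grey holders stand 60 mm apart, one behind the other, in any order.
- wide_slot (a point): Slot 20 mm wide: too wide; the scraper starts here. Middle of the slot's floor, 30 mm above the table. z points out of the slot (25 degrees from vertical, mouth nearer the robot), y along it, x across it (away from the robot and up). Slot 40 mm deep, 100 mm long, ends open, walls 6 mm. Three such grey holders stand 60 mm apart, one behind the other, in any order.
- narrow_slot (a point): Slot 7 mm wide: too narrow for the blade. Middle of the slot's floor, 30 mm above the table. z points out of the slot (25 degrees from vertical, mouth nearer the robot), y along it, x across it (away from the robot and up). Slot 40 mm deep, 100 mm long, ends open, walls 6 mm. Three such grey holders stand 60 mm apart, one behind the other, in any order.
- scale: Mixing scale, fixed. Origin on the table under the middle of its black plate; z up, x towards the tray. The flat plate slopes down away from the tray by 0 to 4 degrees, unmeasured: its top is 48 mm above the table at the tray end, x = +92 mm, and 0 to 12 mm lower at the far end; feel for it. Lips 7 mm high bound its far end (inner face x = -85 mm) and sides (y = -78, +78 mm); the tray end is open. Shards start in x = -46 to +90, y = -70 to +70 mm.
- plate_end (a point): Middle of the plate's open edge, at its top: 92 mm along x from the scale's origin, 48 mm above the table. The plate is also sprung: it sinks from about 2 N, 0.12 mm per N more; over 15 N damages it, under 2 N is no wipe. Below this edge begins the fixed steel waste tray: from the scale's origin x = 86 to 205, y = -90 to +90 mm inside, floor 4 mm and outer walls 44 mm above the table.
- shard1: One of five white ceramic shards, irregular, about 22 to 30 mm across, 8 to 12 mm thick, 10 to 17 g, lying loose on the plate. Its origin is a point inside it, not at a set height.
- shard2: One of five white ceramic shards, irregular, about 22 to 30 mm across, 8 to 12 mm thick, 10 to 17 g, lying loose on the plate. Its origin is a point inside it, not at a set height.
- shard3: One of five white ceramic shards, irregular, about 22 to 30 mm across, 8 to 12 mm thick, 10 to 17 g, lying loose on the plate. Its origin is a point inside it, not at a set height.
- shard4: One of five white ceramic shards, irregular, about 22 to 30 mm across, 8 to 12 mm thick, 10 to 17 g, lying loose on the plate. Its origin is a point inside it, not at a set height.
- shard5: One of five white ceramic shards, irregular, about 22 to 30 mm across, 8 to 12 mm thick, 10 to 17 g, lying loose on the plate. Its origin is a point inside it, not at a set height.
- tint_bowl: Bystander: black plastic bowl, 110 mm across, 50 mm high. Origin on its underside. Leave it where it is.
- spray: Bystander: white spray bottle, 76 mm across, 165 mm high. Origin on its underside. Leave it where it is.
- cream_jar: Bystander: grey jar with black cap, 68 mm across, 70 mm high. Origin on its underside. Leave it where it is.
- paper_cup: Bystander: paper cup, 76 mm across, 90 mm high. Origin on its underside. Leave it where it is.
- comb: Bystander: flat black tail comb lying on the table, 190 mm long. Origin on its underside. Leave it where it is.
- tint_brush: Bystander: flat grey tint brush lying on the table, 180 mm long. Origin on its underside. Leave it where it is.
Not all that is in view belongs to the job. Several things have the shape of the scraper; the one meant has the colours described above.

How it is judged:
By the outcome, as a careful person would: the job done as asked, in the order asked, and still so for the second after the job is handed in, with the robot touching nothing.
It also fails if it takes over 72 s, if anything falls off the work surface, if the arm or the gripper's body presses on something with over 40 N, if the wrist force passes 120 N, or if a joint passes its speed limit or range.

## Working session

There is one attempt and no reset: what is moved stays moved. The work goes in short steps, Python scripts to look and compute and a tool call to move; the robot and the scene stay as the last step left them, time stands still between calls to the robot, and variables do not carry over. Pictures are saved under pics/ and viewed, and the job is handed in when it is done.

Besides the shell and the picture viewer there is one more tool, called after "Emit:" as name([rows], argument=value, ...), one row to a line, values as JSON. jog_arm: Moves the arm, as the interface text tells. Its arguments: {"type":"object","properties":{"increments":{"type":"array"},"hand":{"type":"number"}},"required":["increments"]}

```bash
ls; mkdir -p pics; python3 - <<'E'
from bench import *
import cv2
s=read_state()
print(s)
for n in("side","top"):
    im=get_image(n); cv2.imwrite(f"pics/{n}0.png",im[:,:,::-1]); print(n,calibration(n))
E
```

```text
pics
{'clock': 0.0, 'joints': array([-9.82415525e-01,  3.85542794e-01,  6.63887699e-03, -5.05876570e-04,
       -1.19399609e+00, -2.58620279e-01]), 'joint_vel': array([ 0.00042866,  0.00070638,  0.00093758, -0.00134202, -0.00041913,
        0.00134877]), 'joint_efforts': array([-1.34843420e-03, -3.92289627e+01,  1.88401669e+01,  4.18617994e+00,
       -4.67177946e-03, -1.32713637e-05]), 'position': array([ 202.2437077 , -590.79941054,  247.23393642]), 'ee_rot': array([-1.64042072e-01,  9.86452755e-01,  1.05553148e-03, -2.17932361e-04]), 'contact_force': array([0.12580948, 0.87533806, 0.76618014]), 'wrist_torque': array([0.06175595, 0.00178728, 0.02477328]), 'gripper_width': 85.62716417020192}
side {'fx': 419.2485886594291, 'fy': 419.2485886594291, 'cx': 253.70419870746557, 'cy': 187.44361819056383, 'position': array([ 154.81898137,  957.23206061, 1052.63458153]), 'rotation': array([-0.07432713,  0.40448477,  0.89609559, -0.16697376])}
top {'fx': 457.27684633431585, 'fy': 457.27684633431585, 'cx': 255.42529729692384, 'cy': 189.7257566116179, 'position': array([ 353.76495231,  -49.59511936, 1480.08777997]), 'rotation': array([-0.05956799,  0.04726469,  0.70668965, -0.7034255 ])}
```

```bash
python3 - <<'E'
import cv2
for n in("side","top"):
    im=cv2.imread(f"pics/{n}0.png"); cv2.imwrite(f"pics/{n}0b.png",cv2.resize(im,(800,600),interpolation=cv2.INTER_CUBIC))
E
```

```text
(no output)
```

View pics/side0b.png

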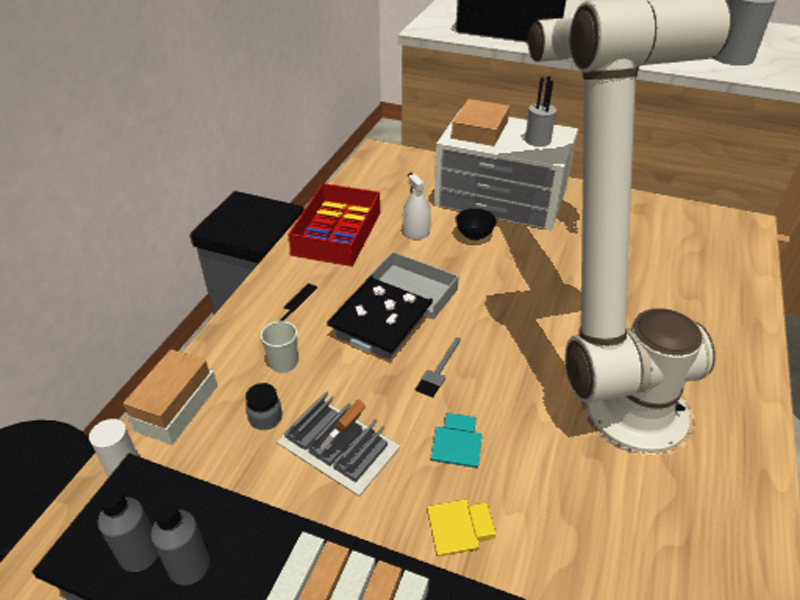

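View pics/top0b.png

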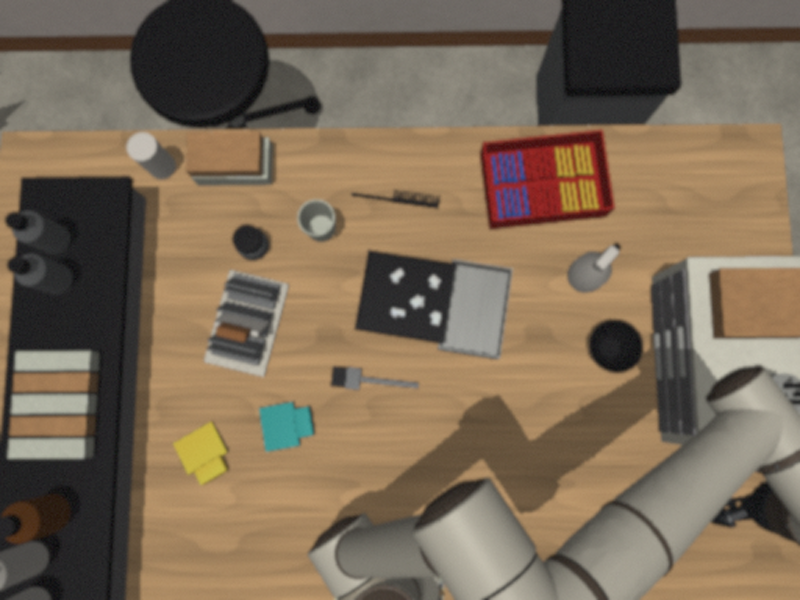

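```bash
cat > h.py <<'E'
import numpy as np, cv2
from scipy.spatial.transform import Rotation as R
CAL={}
def cal(n):
    if n not in CAL:
        from bench import calibration
        CAL[n]=calibration(n)
    return CAL[n]
def proj(n,P):
    c=cal(n); p=R.from_quat(c['rotation']).inv().apply(np.atleast_2d(np.asarray(P,float))-c['position'])
    return np.c_[c['fx']*p[:,0]/-p[:,2]+c['cx'], c['fy']*(-p[:,1])/-p[:,2]+c['cy']]
def ray(n,uv):
    c=cal(n); uv=np.atleast_2d(np.asarray(uv,float))
    d=np.c_[(uv[:,0]-c['cx'])/c['fx'],-(uv[:,1]-c['cy'])/c['fy'],-np.ones(len(uv))]
    return np.array(c['position']),R.from_quat(c['rotation']).apply(d)
def onz(n,uv,z):
    o,d=ray(n,uv); t=(z-o[2])/d[:,2]; return o+d*t[:,None]
E
python3 - <<'E'
from h import *
t=cv2.imread("pics/top0.png"); s=cv2.imread("pics/side0.png")
# crops (orig px): holders
def crop(im,x0,y0,w,h,k,f): cv2.imwrite(f,cv2.resize(im[y0:y0+h,x0:x0+w],None,fx=k,fy=k,interpolation=cv2.INTER_CUBIC))
crop(t,120,165,80,80,7,"pics/tc1.png")
crop(t,220,150,115,85,6,"pics/tc2.png")
crop(s,170,245,100,75,8,"pics/sc1.png")
crop(s,200,155,100,75,8,"pics/sc2.png")
print(proj("top",[[0,0,0]]),proj("side",[[0,0,0]]))
E
```

```text
[[248.21864918 375.46501425]] [[407.62383801 261.9752064 ]]
```

View pics/tc1.png

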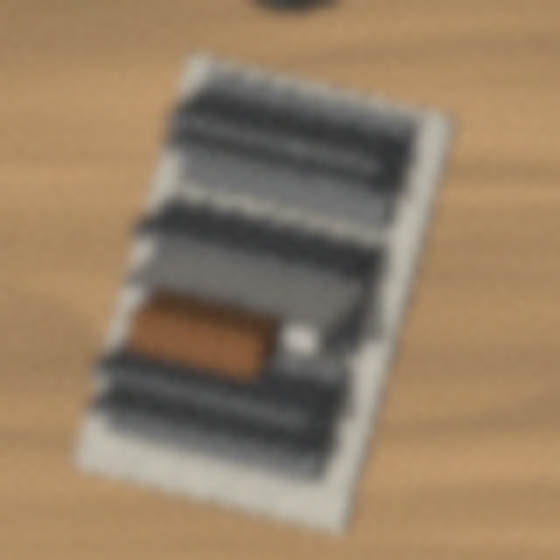

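View pics/sc1.png

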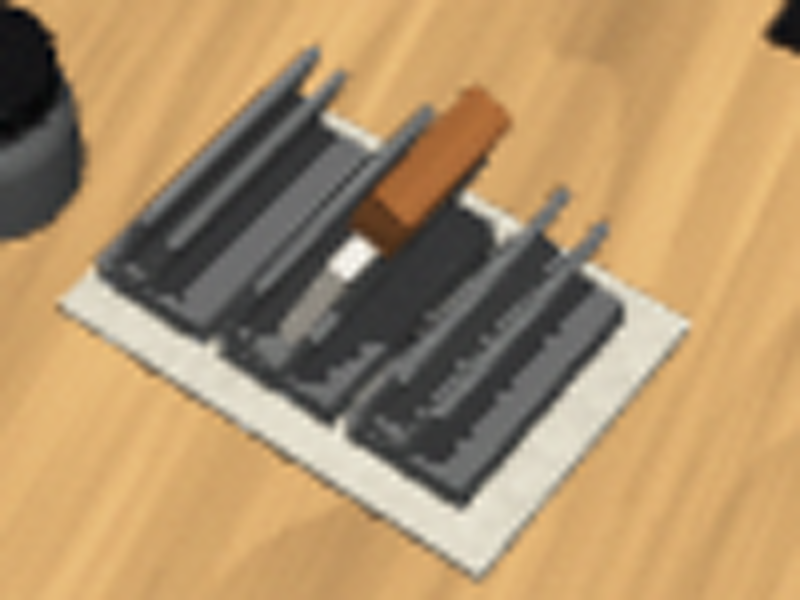

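View pics/tc2.png

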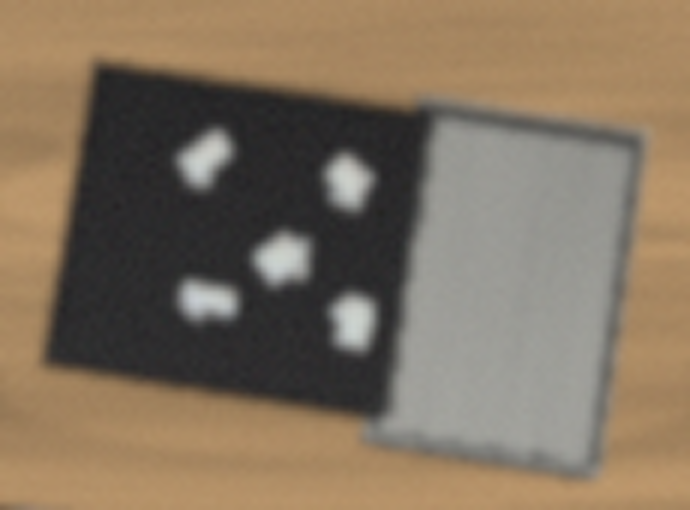

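View pics/sc2.png

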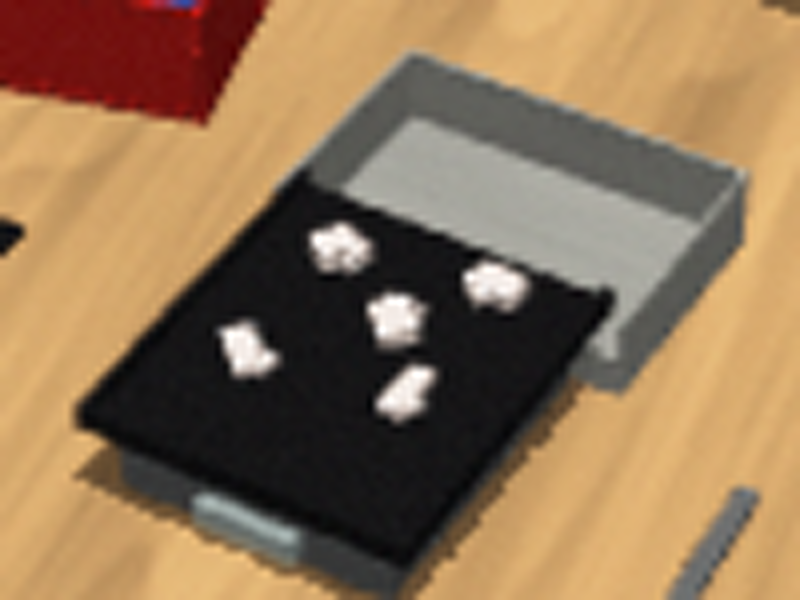

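```bash
python3 - <<'E'
from h import *
def quad(m):
    c=max(cv2.findContours(m,cv2.RETR_EXTERNAL,cv2.CHAIN_APPROX_NONE)[0],key=cv2.contourArea)
    h=cv2.convexHull(c)
    for e in np.linspace(.01,.1,40):
        a=cv2.approxPolyDP(h,e*cv2.arcLength(h,True),True)
        if len(a)==4: break
    a=a[:,0].astype(float)
    # refine by line fits
    pts=c[:,0].astype(float); L=[]
    for i in range(4):
        p,q=a[i],a[(i+1)%4]; d=(q-p)/np.linalg.norm(q-p); n=np.array([-d[1],d[0]])
        s=(pts-p)@d; r=(pts-p)@n; k=(abs(r)<12)&(s>.12*np.linalg.norm(q-p))&(s<.88*np.linalg.norm(q-p))
        vx,vy,x0,y0=cv2.fitLine(pts[k].astype(np.float32),cv2.DIST_HUBER,0,.01,.01).ravel()
        L.append(np.cross([x0,y0,1],[x0+vx,y0+vy,1]))
    o=[]
    for i in range(4):
        x=np.cross(L[i-1],L[i]); o.append(x[:2]/x[2])
    return np.array(o)
def roi(n,x0,y0,w,h,k=4):
    im=cv2.imread(f"pics/{n}0.png")[y0:y0+h,x0:x0+w]
    return cv2.resize(im,None,fx=k,fy=k,interpolation=cv2.INTER_CUBIC)
def back(q,x0,y0,k=4): return (q+.5)/k-.5+[x0,y0]
for n,r in(("top",(220,150,115,85)),("side",(200,165,80,75))):
    im=roi(n,*r); m=((im.max(2)<60)*255).astype(np.uint8)
    m=cv2.morphologyEx(m,cv2.MORPH_CLOSE,np.ones((35,35)))
    cv2.imwrite(f"pics/m_{n}.png",m)
    q=back(quad(m),r[0],r[1]); print(n,"plate",q.round(2).tolist()); 
    for z in(48,): print(onz(n,q,z).round(1).tolist())
# mat
for n,r in(("top",(120,165,80,80)),("side",(170,245,100,75))):
    im=roi(n,*r); hsv=cv2.cvtColor(im,cv2.COLOR_BGR2HSV)
    m=(((hsv[...,1]<75))*255).astype(np.uint8)
    m=cv2.morphologyEx(m,cv2.MORPH_CLOSE,np.ones((45,45)))
    cv2.imwrite(f"pics/mm_{n}.png",m)
    q=back(quad(m),r[0],r[1]); print(n,"mat",q.round(2).tolist())
    print(onz(n,q,3).round(1).tolist())
E
```

```text
top plate [[236.31, 161.11], [290.52, 169.3], [282.6, 218.2], [228.01, 209.32]]
[[665.1, 35.9, 48.0], [637.2, -137.0, 48.0], [481.3, -109.9, 48.0], [510.1, 61.6, 48.0]]
side plate [[277.17, 192.81], [248.79, 228.87], [207.35, 207.49], [236.38, 177.13]]
[[473.6, -108.9, 48.0], [503.8, 90.4, 48.0], [673.2, 49.0, 48.0], [643.2, -136.5, 48.0]]
top mat [[156.04, 174.27], [184.83, 181.14], [169.22, 241.68], [126.2, 230.51]]
[[632.5, 303.4, 3.0], [608.9, 207.8, 3.0], [411.2, 254.3, 3.0], [447.8, 395.0, 3.0]]
side mat [[169.63, 246.05], [258.0, 282.85], [229.47, 317.04], [169.62, 278.25]]
[[732.4, 215.8, 3.0], [412.5, 246.8, 3.0], [446.5, 383.3, 3.0], [668.7, 327.9, 3.0]]
```

```bash
python3 - <<'E'
from h import *
t=np.array([[190,57],[455,112],[340,533],[77,468]])
T=(t+.5)/7-.5+[120,165]
for z in(0,3,6): print(z,onz("top",T,z).round(1).tolist())
s=np.array([[480,580],[690,322],[58,307]]); S=(s+.5)/8-.5+[170,245]
for z in(0,3,6): print(z,onz("side",S,z).round(1).tolist())
P=onz("top",T,3)[:,:2]
print(np.linalg.norm(np.roll(P,-1,0)-P,axis=1),P.mean(0),np.degrees(np.arctan2(*(np.roll(P,-1,0)-P)[:,::-1].T)))
# shards
pe=np.array([558.8,-124.5]); x=np.array([-.166,-.986]); x/=np.linalg.norm(x); y=np.array([-x[1],x[0]]); o=pe-92*x; print("origin",o,np.degrees(np.arctan2(x[1],x[0])))
for n,r in(("top",(220,150,73,70)),("side",(200,165,80,62))):
    im=cv2.imread(f"pics/{n}0.png")[r[1]:r[1]+r[3],r[0]:r[0]+r[2]]
    im=cv2.resize(im,None,fx=4,fy=4,interpolation=cv2.INTER_CUBIC)
    m=((im.min(2)>150)*255).astype(np.uint8)
    k,lab,st,ce=cv2.connectedComponentsWithStats(m)
    for i in range(1,k):
        if 150<st[i,4]<2500:
            ys,xs=np.where(lab==i); uv=(np.c_[xs,ys]+.5)/4-.5+r[:2]
            w=onz(n,uv,52)[:,:2]-o; a=w@x; b=w@y
            print(n,st[i,4],"c",a.mean().round(),b.mean().round(),"x",a.min().round(),a.max().round(),"y",b.min().round(),b.max().round())
# wall ends in side crop near holder tops etc
for nm,p in dict(n_far1=(560,195),n_far2=(605,230),f1=(315,50),f2=(342,75),m1=(427,112)).items():
    u=(np.array(p)+.5)/8-.5+[170,245]
    print(nm,onz("side",u,66).round(1))
E
```

```text
0 [[638.5, 335.3, 0.0], [611.3, 209.2, 0.0], [414.5, 258.4, 0.0], [444.9, 381.6, 0.0]]
3 [[637.9, 334.5, 3.0], [610.8, 208.6, 3.0], [414.3, 257.8, 3.0], [444.7, 380.7, 3.0]]
6 [[637.3, 333.7, 6.0], [610.3, 208.1, 6.0], [414.2, 257.2, 6.0], [444.6, 379.8, 6.0]]
0 [[447.1, 381.7, 0.0], [416.8, 253.8, 0.0], [641.4, 333.3, 0.0]]
3 [[446.2, 383.3, 3.0], [416.1, 255.8, 3.0], [640.0, 335.1, 3.0]]
6 [[445.4, 384.9, 6.0], [415.3, 257.8, 6.0], [638.6, 336.9, 6.0]]
[128.73971987 202.50187161 126.58550469 198.59775349] [526.93747262 295.41403198] [-102.15789032  165.94854096   76.10193085  -13.45010437]
origin [574.07389408 -33.77674962] -99.55652761394867
top 527 c -21.0 39.0 x -32.0 -10.0 y 26.0 51.0
top 499 c 56.0 39.0 x 46.0 65.0 y 27.0 50.0
top 615 c 28.0 -8.0 x 16.0 39.0 y -19.0 3.0
top 1938 c 109.0 -43.0 x 100.0 121.0 y -81.0 12.0
top 482 c -7.0 -36.0 x -20.0 6.0 y -43.0 -29.0
top 578 c 70.0 -34.0 x 60.0 79.0 y -47.0 -23.0
side 383 c 58.0 41.0 x 42.0 71.0 y 28.0 54.0
side 413 c 71.0 -32.0 x 58.0 83.0 y -46.0 -18.0
side 433 c 29.0 -6.0 x 14.0 43.0 y -19.0 8.0
side 404 c -22.0 39.0 x -36.0 -9.0 y 25.0 54.0
side 374 c -9.0 -35.0 x -24.0 8.0 y -44.0 -27.0
side 184 c -109.0 -17.0 x -111.0 -106.0 y -39.0 4.0
n_far1 [[464.3 263.2  66. ]]
n_far2 [[443.1 271.8  66. ]]
f1 [[577.1 233.8  66. ]]
f2 [[562.3 241.1  66. ]]
m1 [[525.2 245.7  66. ]]
```

```bash
python3 - <<'E'
from h import *
def m(n,r,k=8):
    im=cv2.imread(f"pics/{n}0.png")[r[1]:r[1]+r[3],r[0]:r[0]+r[2]]
    im=cv2.resize(im,None,fx=k,fy=k,interpolation=cv2.INTER_CUBIC); hsv=cv2.cvtColor(im,cv2.COLOR_BGR2HSV)
    mk=((hsv[...,1]>150)&(hsv[...,0]<18)).astype(np.uint8)*255
    nn,lab,st,ce=cv2.connectedComponentsWithStats(mk); i=1+np.argmax(st[1:,4])
    mk=(lab==i).astype(np.uint8)*255; im[mk>0]=(im[mk>0]*.5+[0,127,0]).astype(np.uint8)
    cv2.imwrite(f"pics/g_{n}.png",im)
    c=cv2.findContours(mk,0,1)[0][0]; rc=cv2.minAreaRect(c); b=cv2.boxPoints(rc)
    hull=cv2.convexHull(c)
    ap=cv2.approxPolyDP(hull,.03*cv2.arcLength(hull,True),True)[:,0]
    f=lambda p:(np.array(p)+.5)/k-.5+[r[0],r[1]]
    print(n,rc,f(ce[i]),f(ap).round(1).tolist()); return f(ce[i])
a=m("top",(120,165,80,80)); b=m("side",(170,245,100,75))
o1,d1=ray("top",a);o2,d2=ray("side",b)
A=np.c_[d1[0],-d2[0]]; s=np.linalg.lstsq(A,o2-o1,rcond=None)[0]
print(o1+s[0]*d1[0],o2+s[1]*d2[0])
h=np.array([.972,-.235,0]);yh=np.array([.235,.972,0]);z=np.array([0,0,1.])
zl=.9063*z-.4226*h; xl=.9063*h+.4226*z
for off in(0,5,10,15,20):
    o=np.array([539.9,297.1,30])-5*xl+off*yh
    g=[o+zl*zz+xl*xx+yh*yy for zz in(72,106) for xx in(-10,10) for yy in(-30,30)]
    print(off,(o+87*zl).round(1)); print(proj("top",g).round(1).tolist()); print(proj("side",g).round(1).tolist())
E
```

```text
Traceback (most recent call last):
ValueError: attempt to get argmax of an empty sequence
```

```bash
cat > g.py <<'E'
from h import *
def m(n,r,k=8,tag="0"):
    im=cv2.imread(f"pics/{n}{tag}.png")[r[1]:r[1]+r[3],r[0]:r[0]+r[2]]
    im=cv2.resize(im,None,fx=k,fy=k,interpolation=cv2.INTER_CUBIC); hsv=cv2.cvtColor(im,cv2.COLOR_BGR2HSV)
    mk=((hsv[...,1]>155)&(hsv[...,0]<14)).astype(np.uint8)*255
    nn,lab,st,ce=cv2.connectedComponentsWithStats(mk); i=1+np.argmax(st[1:,4])
    mk=(lab==i).astype(np.uint8)*255; im[mk>0]=(im[mk>0]*.5+[0,127,0]).astype(np.uint8)
    cv2.imwrite(f"pics/g_{n}{tag}.png",im)
    c=cv2.findContours(mk,0,1)[0][0]; rc=cv2.minAreaRect(c)
    hull=cv2.convexHull(c)
    ap=cv2.approxPolyDP(hull,.03*cv2.arcLength(hull,True),True)[:,0]
    f=lambda p:(np.array(p)+.5)/k-.5+[r[0],r[1]]
    print(n,rc,f(ce[i]),f(ap).round(1).tolist()); return f(ce[i])
E
python3 - <<'E'
from g import *
im=cv2.imread("pics/top0.png"); print(im[214,148],cv2.cvtColor(im,cv2.COLOR_BGR2HSV)[212:217,146:150,:].tolist())
im=cv2.imread("pics/side0.png"); print(cv2.cvtColor(im,cv2.COLOR_BGR2HSV)[262:268,222:225,:].tolist())
E
python3 - <<'E'
from g import *
a=m("top",(120,165,80,80)); b=m("side",(170,245,100,75))
o1,d1=ray("top",a);o2,d2=ray("side",b)
A=np.c_[d1[0],-d2[0]]; s=np.linalg.lstsq(A,o2-o1,rcond=None)[0]
print(o1+s[0]*d1[0],o2+s[1]*d2[0])
h=np.array([.972,-.235,0]);yh=np.array([.235,.972,0]);z=np.array([0,0,1.])
zl=.9063*z-.4226*h; xl=.9063*h+.4226*z
for off in(0,5,10,15,20):
    o=np.array([539.9,297.1,30])-5*xl+off*yh
    g=[o+zl*zz+xl*xx+yh*yy for zz in(72,106) for xx in(-10,10) for yy in(-30,30)]
    print(off,(o+87*zl).round(1)); print(proj("top",g).round(1).tolist()); print(proj("side",g).round(1).tolist())
E
```

```text
[ 60  92 135] [[[13, 139, 130], [13, 147, 125], [13, 139, 125], [13, 141, 125]], [[13, 145, 135], [13, 144, 133], [13, 140, 131], [13, 142, 131]], [[13, 147, 134], [13, 144, 135], [13, 142, 135], [13, 144, 135]], [[13, 135, 127], [13, 141, 130], [14, 140, 133], [13, 138, 135]], [[12, 120, 106], [11, 119, 114], [13, 135, 119], [13, 135, 125]]]
[[[14, 154, 137], [13, 171, 160], [13, 172, 165]], [[13, 166, 158], [13, 172, 166], [13, 173, 168]], [[13, 171, 164], [13, 174, 166], [14, 173, 167]], [[13, 173, 167], [13, 172, 168], [13, 170, 176]], [[13, 172, 169], [13, 173, 172], [13, 170, 176]], [[13, 168, 173], [12, 169, 178], [13, 167, 174]]]Traceback (most recent call last):
  File "<stdin>", line 2, in <module>
  File "g.py", line 6, in m
    nn,lab,st,ce=cv2.connectedComponentsWithStats(mk); i=1+np.argmax(st[1:,4])
                                                           ~~~~~~~~~^^^^^^^^^^
    return _wrapfunc(a, 'argmax', axis=axis, out=out, **kwds)
    return bound(*args, **kwds)
ValueError: attempt to get argmax of an empty sequence
```

```bash
sed -i 's/>155)&(hsv\[...,0\]<14)/>105)\&(hsv[...,0]<14.5)/' g.py
python3 - <<'E'
from g import *
im=cv2.imread("pics/top0.png"); print(cv2.cvtColor(im,cv2.COLOR_BGR2HSV)[170:172,125:127].tolist())
a=m("top",(120,165,80,80)); b=m("side",(170,245,100,75))
o1,d1=ray("top",a);o2,d2=ray("side",b)
A=np.c_[d1[0],-d2[0]]; s=np.linalg.lstsq(A,o2-o1,rcond=None)[0]
print(o1+s[0]*d1[0],o2+s[1]*d2[0])
h=np.array([.972,-.235,0]);yh=np.array([.235,.972,0]);z=np.array([0,0,1.])
zl=.9063*z-.4226*h; xl=.9063*h+.4226*z
for off in(0,10):
    o=np.array([539.9,297.1,30])-5*xl+off*yh
    g=[o+zl*zz+xl*xx+yh*yy for zz in(72,106) for xx in(-10,10) for yy in(-30,30)]
    print(off,(o+87*zl).round(1)); print(proj("top",g).round(1).tolist()); print(proj("side",g).round(1).tolist())
E
```

```text
[[[16, 106, 159], [16, 109, 159]], [[16, 107, 159], [17, 109, 157]]]
top ((230.5188446044922, 383.445556640625), (155.49798583984375, 70.88587188720703), 13.891191482543945) [148.44963641 212.62116349] [[138.9, 210.2], [144.4, 207.1], [156.9, 210.3], [158.1, 213.8], [154.3, 218.4], [139.3, 214.7]]
side ((429.53704833984375, 170.20970153808594), (63.56296920776367, 191.2660369873047), 42.58049392700195) [223.29662199 265.92161074] [[229.7, 255.7], [232.9, 260.6], [217.7, 276.7], [213.7, 271.1]]
[494.93898927 298.22025756 106.77332343] [497.98246207 299.05431193 107.29742501]
0 [499.8 306.8 106.7]
[[156.3, 214.8], [137.5, 210.3], [157.2, 208.7], [138.4, 204.2], [152.7, 218.4], [133.5, 213.8], [153.6, 212.3], [134.3, 207.7]]
[[229.1, 265.3], [216.0, 279.5], [223.9, 260.6], [210.8, 274.6], [232.8, 260.8], [219.5, 275.2], [227.5, 256.0], [214.1, 270.2]]
10 [502.1 316.5 106.7]
[[153.2, 214.0], [134.4, 209.5], [154.1, 208.0], [135.2, 203.5], [149.5, 217.7], [130.3, 213.1], [150.4, 211.5], [131.1, 206.9]]
[[227.0, 267.6], [213.8, 282.0], [221.8, 262.9], [208.5, 277.0], [230.6, 263.1], [217.2, 277.6], [225.3, 258.3], [211.8, 272.6]]
```

View pics/g_top0.png

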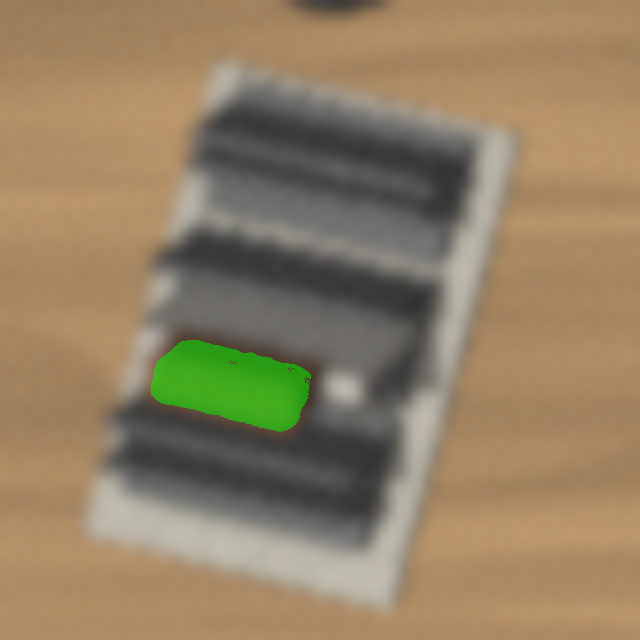

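View pics/g_side0.png

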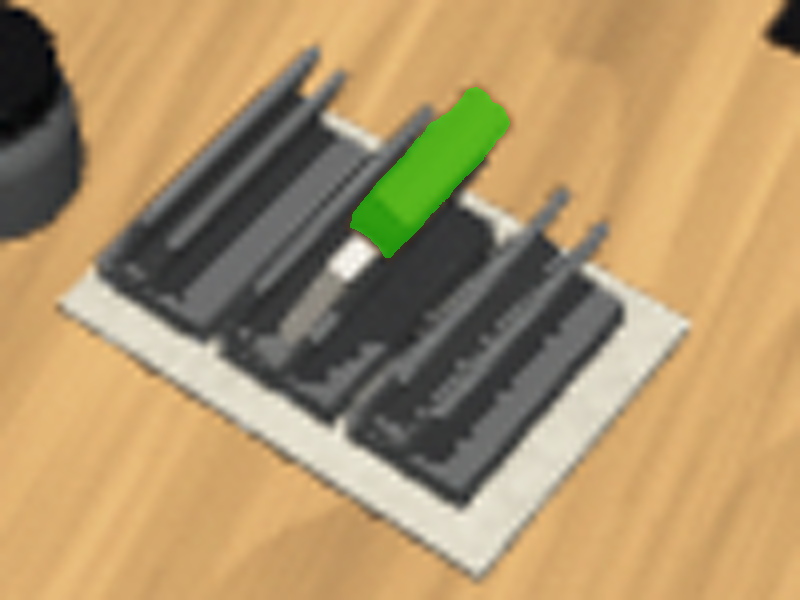

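```bash
python3 - <<'E'
from h import *
def cc(n,r,k,f):
    im=cv2.imread(f"pics/{n}0.png")[r[1]:r[1]+r[3],r[0]:r[0]+r[2]]
    im=cv2.resize(im,None,fx=k,fy=k,interpolation=cv2.INTER_CUBIC).astype(float)
    im=255*np.clip(im/150,0,1)**.6
    cv2.imwrite(f,im.astype(np.uint8))
cc("top",(128,205,50,38),15,"pics/z1.png")
cc("side",(208,262,52,50),12,"pics/z2.png")
E
```

```text
(no output)
```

View pics/z1.png

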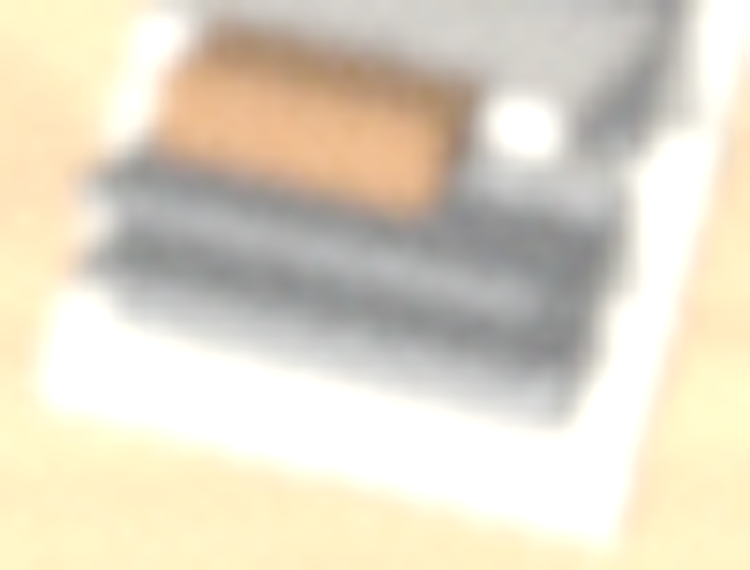

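View pics/z2.png

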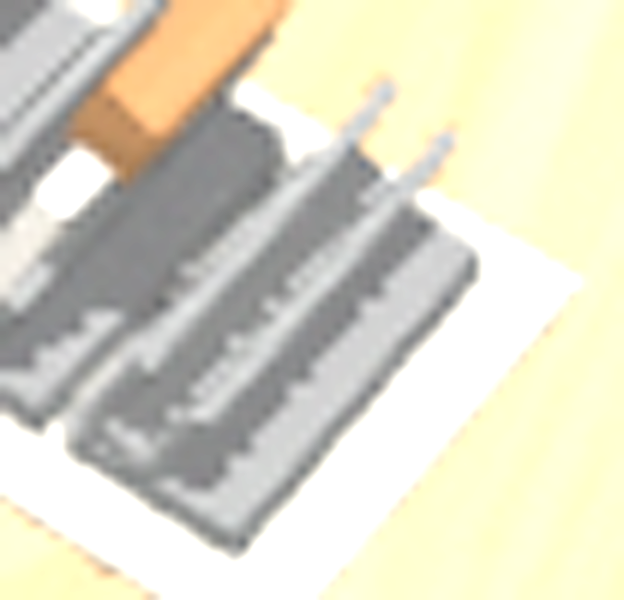

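```bash
python3 - <<'E'
from h import *
f=lambda p,k,o:(np.array(p,float)+.5)/k-.5+o
A=onz("side",f([[385,88],[145,367]],12,[208,262]),70.2)
B=onz("side",f([[447,138],[205,417]],12,[208,262]),62.4)
print(A.round(1).tolist(),B.round(1).tolist(),np.linalg.norm(A[0]-A[1]),np.linalg.norm(B[0]-B[1]))
for Q in(A,B):
    d=Q[1]-Q[0]; print("yaw",np.degrees(np.arctan2(d[1],d[0]))-90)
h=np.array([.972,-.235,0]);yh=np.array([.235,.972,0]);z=np.array([0,0,1.])
zl=.9063*z-.4226*h; xl=.9063*h+.4226*z
fa=A.mean(0)-40*zl-9.25*xl; fb=B.mean(0)-40*zl+9.25*xl
print("floor",fa,fb)
fl=(fa+fb)/2
# predicted wall tops in top crop z1
for n,k,o in(("top",15,[128,205]),("side",12,[208,262])):
    g=[fl+40*zl+sx*xl+sy*yh for sx in(-9.25,9.25) for sy in(-50,50)]
    print(n,((proj(n,g)-o+.5)*k-.5).round().tolist())
    g=[fl+zz*zl+sx*xl+sy*yh for sx in(-6.25,) for sy in(-50,50) for zz in (0,40)]
    print(n,((proj(n,g)-o+.5)*k-.5).round().tolist())
E
```

```text
[[462.9, 265.9, 70.2], [483.9, 359.3, 70.2]] [[445.6, 268.8, 62.4], [468.0, 361.9, 62.4]] 95.69694680240445 95.69747939258289
yaw -12.705899295363636
yaw -13.547963863506723
floor [481.68231852 310.57104084  30.03895   ] [481.4159823  309.40491409  30.05705   ]
top [[508.0, 381.0], [45.0, 270.0], [521.0, 300.0], [56.0, 188.0]]
top [[568.0, 302.0], [510.0, 368.0], [117.0, 194.0], [47.0, 257.0]]
side [[451.0, 134.0], [198.0, 425.0], [394.0, 82.0], [138.0, 370.0]]
side [[388.0, 184.0], [442.0, 125.0], [138.0, 470.0], [188.0, 416.0]]
```

```bash
cat > w.py <<'E'
import sys
from h import *
from bench import read_state
def wrap(a): return (a+180)%360-180
def st(): 
    s=read_state(); M=R.from_quat(s['ee_rot']); y=M.apply([0,1,0]); yaw=np.degrees(np.arctan2(y[1],y[0]))
    print("t %.2f"%s['clock'],"pos",s['position'].round(2),"yaw %.2f"%yaw,"zax",M.apply([0,0,1]).round(4),"F",s['contact_force'].round(2),"T",s['wrist_torque'].round(3),"w %.1f"%s['gripper_width'],"J6 %.2f"%s['joints'][5])
    return s,M,yaw
def go(p,yawt=None):
    s,M,yaw=st(); d=M.inv().apply(np.array(p)-s['position'])/1000
    t=0 if yawt is None else -wrap(yawt-yaw)
    print("shift",d.round(5),"turn %.2f"%t,"per mm world: x",M.inv().apply([1,0,0]).round(4),"y",M.inv().apply([0,1,0]).round(4),"z",M.inv().apply([0,0,1]).round(4))
E
python3 -c "
from w import *
go([497.5,299.5,200],76.4)"
```

```text
t 0.10 pos [ 202.26 -590.86  247.33] yaw 108.89 zax [-8.0e-04  1.8e-03 -1.0e+00] F [-0.67  1.2  -0.99] T [-0.05  -0.07  -0.032] w 85.2 J6 -0.26
shift [-0.56757  0.74675  0.04873] turn 32.49 per mm world: x [-9.462e-01 -3.237e-01 -8.000e-04] y [-0.3237  0.9462  0.0018] z [ 1.e-04  2.e-03 -1.e+00]
```

Emit:
jog_arm([
  [-0.034,0.045,0,3],
  [-0.068,0.09,0,6],
  [-0.102,0.135,0,9],
  [-0.136,0.18,0,12],
  [-0.17,0.225,0,15],
  [-0.205,0.27,0,18],
  [-0.24,0.315,0,21],
  [-0.275,0.36,0,24],
  [-0.31,0.405,0,28],
  [-0.34,0.45,0,32.5],
], hand=1)

```text
clock: 1.35
position: [378.4, -53.1, 248.2]
ee_rot: [0.12, 0.993, 0.001, -0.0]
contact_force: [0.7, 0.3, 0.3]
gripper_width: 85.3
```

```bash
python3 -c "
from w import *
go([497.5,299.5,180],76.4)"
```

```text
t 1.35 pos [378.39 -53.12 248.21] yaw 76.27 zax [-4.e-04  2.e-03 -1.e+00] F [0.72 0.34 0.32] T [ 0.058 -0.101 -0.073] w 85.3 J6 -2.10
shift [-0.03204  0.37069  0.06887] turn -0.13 per mm world: x [-9.714e-01  2.374e-01 -4.000e-04] y [0.2374 0.9714 0.002 ] z [ 8.0e-04  1.8e-03 -1.0e+00]
```

Emit:
jog_arm([
  [-0.004,0.045,0,0],
  [-0.008,0.09,0,0],
  [-0.012,0.14,0.01,0],
  [-0.016,0.19,0.02,0],
  [-0.02,0.24,0.03,0],
  [-0.024,0.285,0.045,0],
  [-0.028,0.33,0.06,0],
  [-0.032,0.36,0.069,0],
  [-0.032,0.371,0.069,0],
  [-0.032,0.371,0.069,0],
])

```text
clock: 2.6
position: [497.3, 299.9, 179.7]
ee_rot: [0.119, 0.993, 0.001, -0.001]
contact_force: [0.5, 0.2, 0.2]
gripper_width: 85.5
```

```bash
python3 - <<'E'
from w import *
from bench import get_image
go([497.5,299.5,113],76.4)
for n in("side","top"):
    cv2.imwrite(f"pics/{n}1.png",get_image(n)[:,:,::-1])
im=cv2.imread("pics/side1.png")[220:320,150:290]; cv2.imwrite("pics/s1.png",cv2.resize(im,None,fx=5,fy=5,interpolation=cv2.INTER_CUBIC))
E
```

```text
t 2.60 pos [497.33 299.86 179.65] yaw 76.29 zax [-9.0e-04  1.4e-03 -1.0e+00] F [0.48 0.23 0.19] T [-0.002 -0.001 -0.013] w 85.5 J6 -2.63
shift [-0.00034 -0.00039  0.06665] turn -0.11 per mm world: x [-9.715e-01  2.370e-01 -9.000e-04] y [0.237  0.9715 0.0014] z [ 0.0012  0.0012 -1.    ]
```

View pics/s1.png

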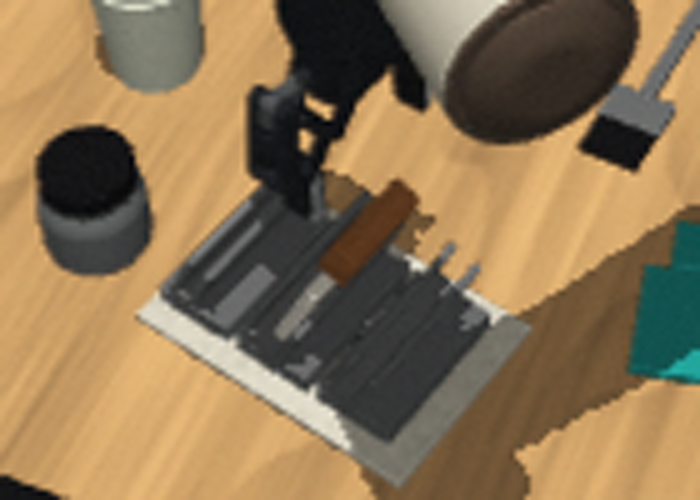

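Emit:
jog_arm([
  [0,0,0.015,0],
  [0,0,0.03,0],
  [0,0,0.042,0],
  [0,0,0.05,0],
  [0,0,0.056,0],
  [0,0,0.06,0],
  [0,0,0.06,0],
])

```text
clock: 3.58
position: [497.2, 299.2, 120.2]
ee_rot: [0.12, 0.993, 0.001, -0.0]
contact_force: [0.2, 0.5, -0.7]
gripper_width: 85.2
```

```bash
python3 - <<'E'
from w import *
from bench import get_image
go([497.5,299.5,113],76.4)
for n in("side","top"):
    cv2.imwrite(f"pics/{n}2.png",get_image(n)[:,:,::-1])
im=cv2.imread("pics/side2.png")[230:310,180:270]; cv2.imwrite("pics/s2.png",cv2.resize(im,None,fx=7,fy=7,interpolation=cv2.INTER_CUBIC))
E
```

```text
t 3.58 pos [497.19 299.16 120.15] yaw 76.24 zax [-5.0e-04  1.9e-03 -1.0e+00] F [ 0.17  0.51 -0.67] T [-0.019  0.005  0.042] w 85.2 J6 -2.63
shift [-0.00023  0.00039  0.00715] turn -0.16 per mm world: x [-9.713e-01  2.378e-01 -5.000e-04] y [0.2378 0.9713 0.0019] z [ 9.0e-04  1.8e-03 -1.0e+00]
```

View pics/s2.png

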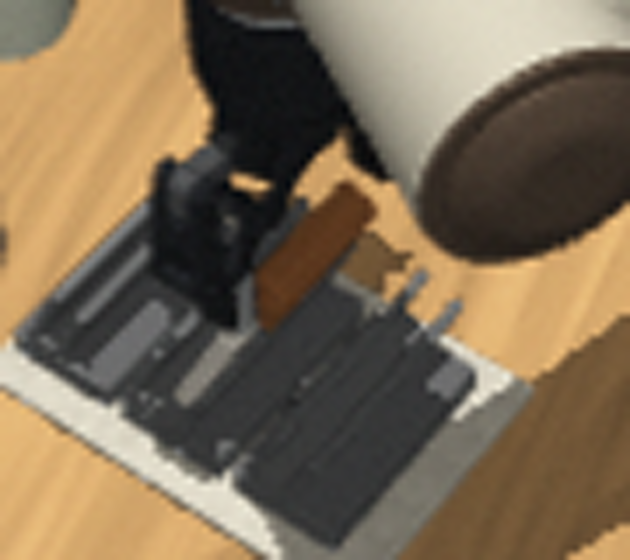

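Emit:
jog_arm([
  [0,0,0.004,0],
  [0,0,0.007,0],
  [0,0,0.007,0],
])

```text
clock: 4.05
position: [497.2, 299.2, 113.2]
ee_rot: [0.12, 0.993, 0.001, -0.0]
contact_force: [-0.1, -0.0, -0.3]
gripper_width: 85.6
```

Emit:
jog_arm([
  [0,0,0,0],
  [0,0,0,0],
  [0,0,0,0],
  [0,0,0,0],
  [0,0,0,0],
  [0,0,0,0],
], hand=-1)

```text
clock: 4.8
position: [496.9, 298.7, 113.6]
ee_rot: [0.12, 0.993, 0.001, -0.001]
contact_force: [-2.0, -3.1, 5.6]
gripper_width: 59.0
```

```bash
python3 - <<'E'
from w import *
from bench import get_image
go([497.5,299.5,113],76.4)
for n in("side","top"):
    cv2.imwrite(f"pics/{n}3.png",get_image(n)[:,:,::-1])
im=cv2.imread("pics/side3.png")[230:310,180:270]; cv2.imwrite("pics/s3.png",cv2.resize(im,None,fx=7,fy=7,interpolation=cv2.INTER_CUBIC))
E
```

```text
t 4.80 pos [496.94 298.71 113.62] yaw 76.24 zax [-9.0e-04  1.2e-03 -1.0e+00] F [-2.02 -3.07  5.64] T [-0.821  0.716 -0.016] w 59.0 J6 -2.63
shift [-0.00035  0.0009   0.00062] turn -0.16 per mm world: x [-9.713e-01  2.378e-01 -9.000e-04] y [0.2378 0.9713 0.0012] z [ 1.2e-03  9.0e-04 -1.0e+00]
```

View pics/s3.png

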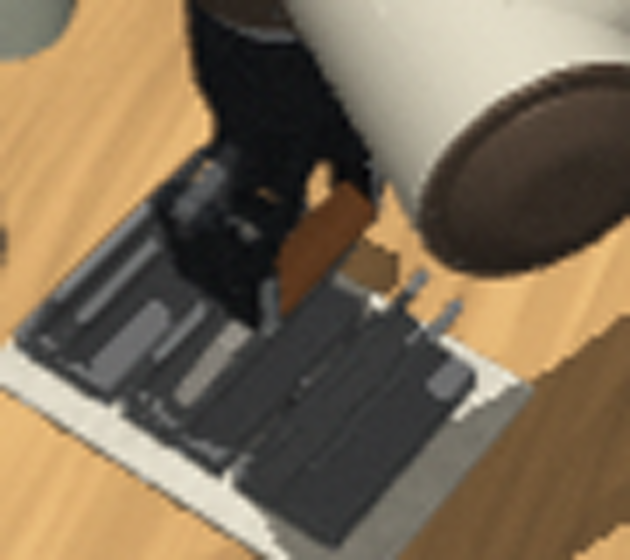

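Emit:
jog_arm([
  [0.0021,0,-0.0045,0],
  [0.0042,0,-0.009,0],
  [0.0085,0,-0.0181,0],
  [0.0127,0,-0.0272,0],
  [0.0169,0,-0.0362,0],
  [0.0211,0,-0.0453,0],
  [0.0254,0,-0.0544,0],
  [0.0296,0,-0.0634,0],
  [0.0296,0,-0.08,0],
  [0.0296,0,-0.08,0],
])

```text
clock: 6.15
position: [468.7, 306.3, 195.2]
ee_rot: [0.12, 0.993, 0.002, 0.0]
contact_force: [-1.1, 0.9, -2.0]
gripper_width: 58.7
```

```bash
python3 - <<'E'
from w import *
from bench import get_image
st()
for n in("side","top"):
    cv2.imwrite(f"pics/{n}4.png",get_image(n)[:,:,::-1])
im=cv2.imread("pics/side4.png")[210:310,180:270]; cv2.imwrite("pics/s4.png",cv2.resize(im,None,fx=6,fy=6,interpolation=cv2.INTER_CUBIC))
E
```

```text
t 6.15 pos [468.71 306.34 195.2 ] yaw 76.26 zax [ 0.0014  0.0036 -1.    ] F [-1.11  0.9  -1.98] T [ 0.059  0.022 -0.001] w 58.7 J6 -2.68
```

View pics/s4.png

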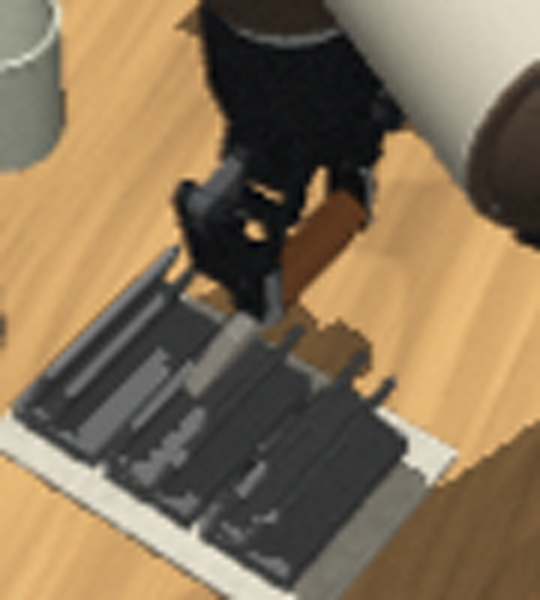

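```bash
python3 - <<'E'
from h import *
h=np.array([.9714,-.2374,0]);yh=np.array([.2374,.9714,0]);z=np.array([0,0,1.])
im=cv2.imread("pics/side4.png"); k=6; big=cv2.resize(im[210:310,180:270],None,fx=k,fy=k,interpolation=cv2.INTER_CUBIC)
tcp=np.array([468.71,306.34,195.2])
for lean,col in((25,(0,255,0)),(15,(0,0,255))):
    a=np.radians(lean); zl=np.cos(a)*z-np.sin(a)*h; xl=np.cos(a)*h+np.sin(a)*z
    gc=tcp+h*2.0*1-z*6.9
    P=[gc+(zz-87)*zl+xx*xl+45*yh for zz in(0,72) for xx in(-5,5)]
    q=((proj("side",P)-[180,210]+.5)*k-.5).astype(int)
    for i,j in((0,1),(1,3),(3,2),(2,0)): cv2.line(big,tuple(map(int,q[i])),tuple(map(int,q[j])),col,1)
cv2.imwrite("pics/s4o.png",big)
E
```

```text
(no output)
```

View pics/s4o.png

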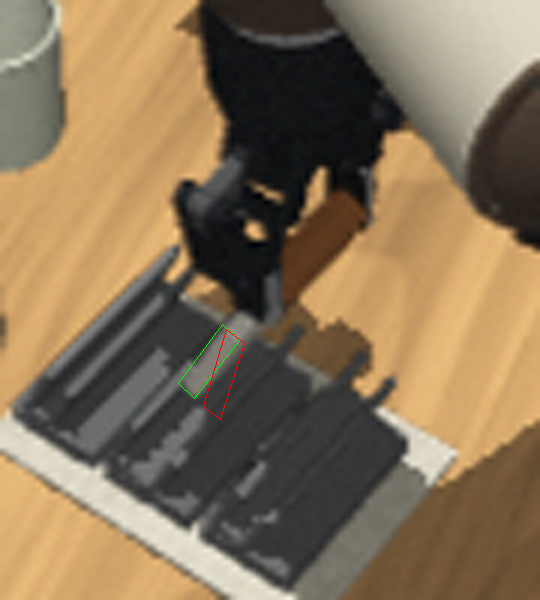

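```bash
python3 - <<'E'
from h import *
h=np.array([.9714,-.2374,0]);yh=np.array([.2374,.9714,0]);z=np.array([0,0,1.])
tcp=np.array([468.71,306.34,195.2]);a=np.radians(25); zl=np.cos(a)*z-np.sin(a)*h; xl=np.cos(a)*h+np.sin(a)*z
gc=tcp+h*2.0-z*6.9
for n,(x0,y0,w,hh),k in(("top",(115,175,90,75),8),("side",(190,225,80,65),9)):
    im=cv2.imread(f"pics/{n}4.png"); big=cv2.resize(im[y0:y0+hh,x0:x0+w],None,fx=k,fy=k,interpolation=cv2.INTER_CUBIC)
    def seg(P,Q,c):
        q=((proj(n,[P,Q])-[x0,y0]+.5)*k-.5).astype(int); cv2.line(big,tuple(map(int,q[0])),tuple(map(int,q[1])),c,1)
    def box(x,y,z0,z1,c):
        V={(i,j,l):gc+(m-87)*zl+i*x*xl+j*y*yh for i in(-1,1) for j in(-1,1) for l,m in((0,z0),(1,z1))}
        for p in V:
            for q in V:
                if p<q and sum(u!=v for u,v in zip(p,q))==1: seg(V[p],V[q],c)
    box(5,45,0,72,(0,255,0)); box(10,30,72,106,(255,255,0))
    cv2.imwrite(f"pics/o4{n}.png",big)
E
```

```text
(no output)
```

View pics/o4top.png

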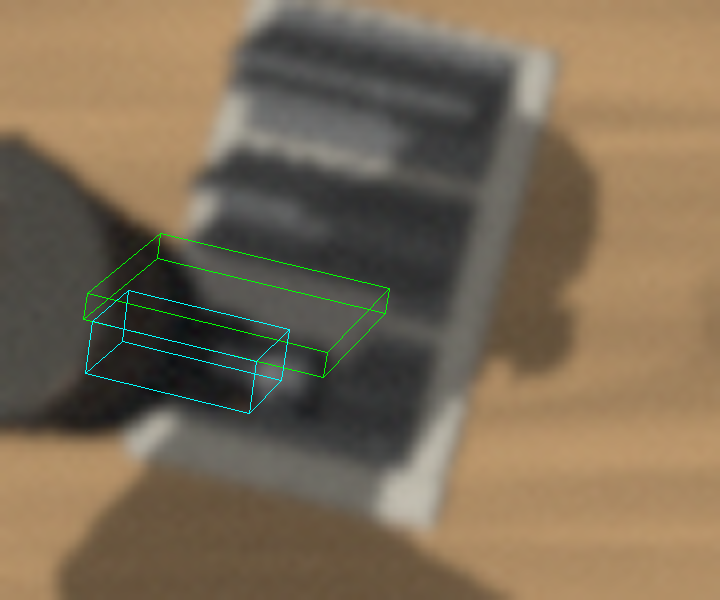

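View pics/o4side.png

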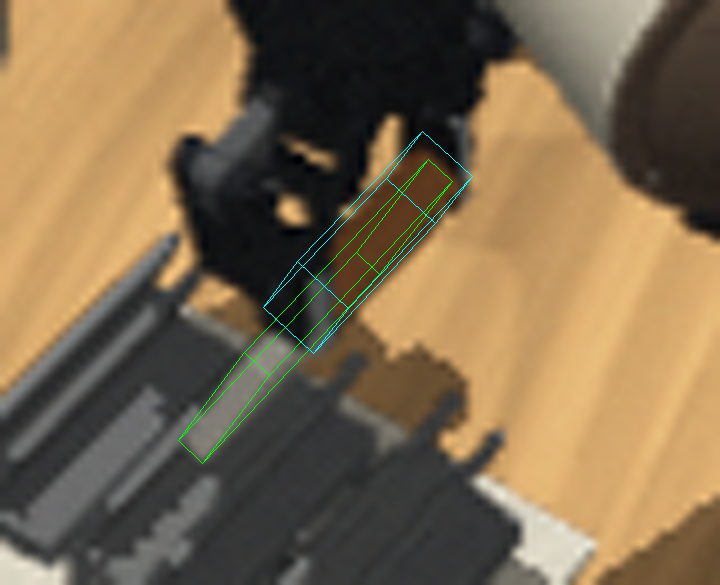

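```bash
cat >> w.py <<'E'
O=np.array([574.07,-33.78]); XS=np.array([-.166,-.986]); YS=np.array([.986,-.166])
def sc(xc,ys,z): # tcp world for contact corner at scale x=xc, lane ys
    p=O+(xc+34.3)*XS+ys*YS; return [p[0],p[1],z]
def where():
    s=read_state(); w=s['position'][:2]-O; print("corner x_s %.1f lane %.1f  corner z %.1f"%(w@XS-34.3,w@YS,s['position'][2]-87.8))
E
python3 -c "
from w import *
go(sc(-62,-28,175),170.44)"
```

```text
t 6.25 pos [467.88 305.54 193.37] yaw 76.23 zax [-0.0016  0.0011 -1.    ] F [-0.88  0.1  -2.16] T [0.046 0.062 0.036] w 58.9 J6 -2.68
shift [-0.15398 -0.27873  0.01789] turn -94.21 per mm world: x [-0.9713  0.238  -0.0016] y [0.238  0.9713 0.0011] z [ 1.8e-03  7.0e-04 -1.0e+00]
```

Emit:
jog_arm([
  [-0.01,-0.02,0,-8],
  [-0.025,-0.045,0,-17],
  [-0.04,-0.075,0,-27],
  [-0.06,-0.11,0,-37],
  [-0.08,-0.145,0,-47],
  [-0.1,-0.18,0,-57],
  [-0.12,-0.215,0,-67],
  [-0.135,-0.245,0,-77],
  [-0.15,-0.27,0,-87],
  [-0.154,-0.279,0,-94.2],
])

```text
clock: 7.5
position: [550.8, -3.8, 191.7]
ee_rot: [-0.646, 0.763, 0.001, -0.001]
contact_force: [0.1, 1.2, -2.0]
gripper_width: 59.0
```

```bash
python3 - <<'E'
from w import *
from bench import get_image
where();go(sc(-62,-28,150),170.44)
tcp=read_state()['position']
for n in("side","top"):
    cv2.imwrite(f"pics/{n}5.png",get_image(n)[:,:,::-1])
f=np.append(XS,0);z=np.array([0,0,1.]);a=np.radians(25);zl=np.cos(a)*z+np.sin(a)*f; xl=np.cos(a)*f-np.sin(a)*z; yh=np.append(YS,0)
gc=tcp-2*f-6.9*z
for n,(x0,y0,w,hh),k in(("top",(205,140,110,90),7),("side",(195,150,100,85),8)):
    im=cv2.imread(f"pics/{n}5.png"); big=cv2.resize(im[y0:y0+hh,x0:x0+w],None,fx=k,fy=k,interpolation=cv2.INTER_CUBIC)
    def seg(P,Q,c):
        q=((proj(n,[P,Q])-[x0,y0]+.5)*k-.5).astype(int); cv2.line(big,tuple(map(int,q[0])),tuple(map(int,q[1])),c,1)
    def box(x,y,z0,z1,c):
        V={(i,j,l):gc+(m-87)*zl+i*x*xl+j*y*yh for i in(-1,1) for j in(-1,1) for l,m in((0,z0),(1,z1))}
        for p in V:
            for q in V:
                if p<q and sum(u!=v for u,v in zip(p,q))==1: seg(V[p],V[q],c)
    box(5,45,0,72,(0,255,0)); 
    cv2.imwrite(f"pics/o5{n}.png",big)
E
```

```text
corner x_s -60.0 lane -27.9  corner z 103.9
t 7.50 pos [550.79  -3.82 191.71] yaw 170.55 zax [-3.7e-03  6.0e-04 -1.0e+00] F [ 0.08  1.24 -1.98] T [ 0.019  0.031 -0.015] w 59.0 J6 -0.45
shift [-0.00201 -0.0001   0.04171] turn 0.11 per mm world: x [-0.1643 -0.9864 -0.0037] y [-9.864e-01  1.643e-01  6.000e-04] z [-0.      0.0038 -1.    ]
```

View pics/o5top.png

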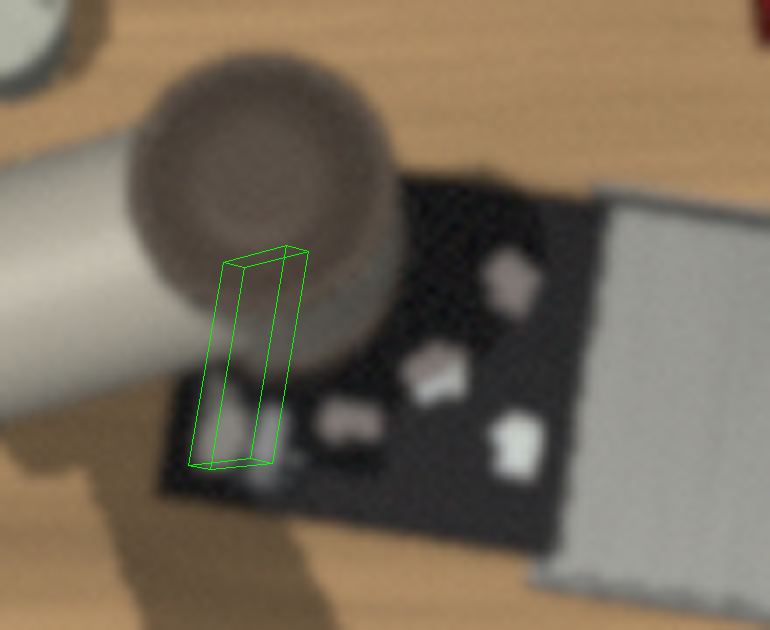

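View pics/o5side.png

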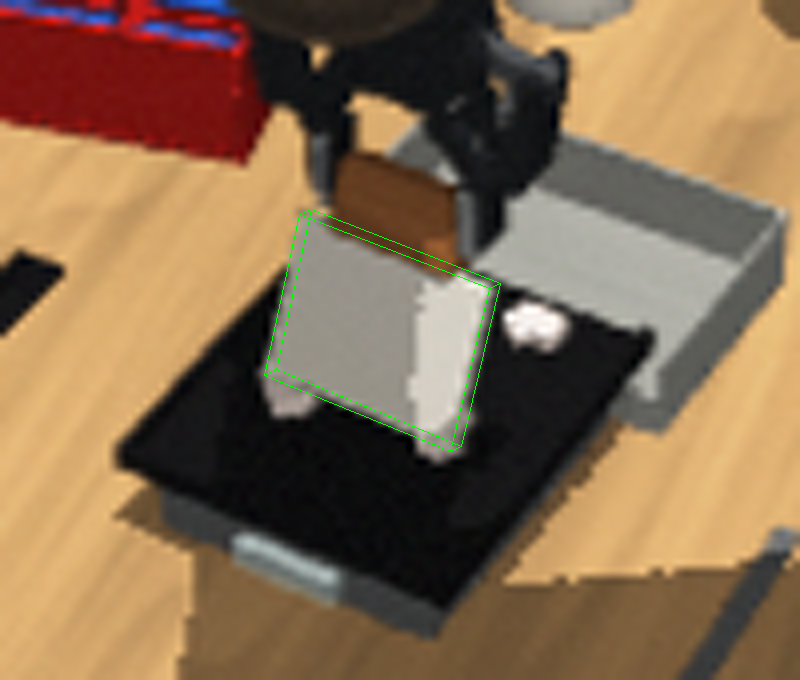

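Emit:
jog_arm([
  [-0.001,0,0.012,0],
  [-0.002,0,0.024,0],
  [-0.002,0,0.036,0],
  [-0.002,0,0.046,0],
  [-0.002,0,0.05,0],
  [-0.002,0,0.05,0],
])

```text
clock: 8.35
position: [550.8, -1.2, 141.6]
ee_rot: [-0.645, 0.764, 0.002, -0.001]
contact_force: [-0.1, 0.5, -0.8]
gripper_width: 58.8
```

```bash
python3 -c "
from w import *
where();go(sc(-62,-28,137),170.44)"
```

```text
corner x_s -62.5 lane -28.4  corner z 53.8
t 8.35 pos [550.76  -1.24 141.56] yaw 170.30 zax [-4.1e-03  5.0e-04 -1.0e+00] F [-0.11  0.52 -0.83] T [-0.03   0.017 -0.02 ] w 58.8 J6 -0.46
shift [ 0.00052 -0.00041  0.00455] turn -0.14 per mm world: x [-0.1686 -0.9857 -0.0041] y [-9.857e-01  1.686e-01  5.000e-04] z [ 2.0e-04  4.1e-03 -1.0e+00]
```

Emit:
jog_arm([
  [0,0,0.002,0],
  [0,0,0.004,0],
  [0,0,0.004,0],
])

```text
clock: 8.72
position: [550.7, -1.3, 137.6]
ee_rot: [-0.645, 0.764, 0.002, -0.001]
contact_force: [-0.0, 0.5, -2.8]
gripper_width: 58.7
```

Emit:
jog_arm([
  [0,0,0.002,0],
  [0,0,0.002,0],
])

```text
clock: 8.98
position: [550.5, -1.3, 135.4]
ee_rot: [-0.645, 0.764, 0.002, -0.002]
contact_force: [0.3, 0.1, -2.0]
gripper_width: 59.0
```

Emit:
jog_arm([
  [0,0,0.0015,0],
  [0,0,0.0015,0],
])

```text
clock: 9.22
position: [550.5, -1.3, 133.7]
ee_rot: [-0.645, 0.764, 0.002, -0.002]
contact_force: [-0.4, 1.1, -1.5]
gripper_width: 58.9
```

Emit:
jog_arm([
  [0,0,0.001,0],
  [0,0,0.001,0],
])

```text
clock: 9.48
position: [550.5, -1.3, 132.8]
ee_rot: [-0.645, 0.764, 0.002, -0.002]
contact_force: [-0.2, 0.7, -2.0]
gripper_width: 58.7
```

Emit:
jog_arm([
  [0,0,0.001,0],
  [0,0,0.001,0],
])

```text
clock: 9.72
position: [550.6, -1.4, 132.2]
ee_rot: [-0.645, 0.764, 0.001, -0.002]
contact_force: [-0.5, -1.0, 1.1]
gripper_width: 59.0
```

Emit:
jog_arm([
  [0,0,0.001,0],
  [0,0,0.001,0],
])

```text
clock: 9.98
position: [550.6, -1.5, 131.7]
ee_rot: [-0.645, 0.764, 0.001, -0.002]
contact_force: [-1.0, 0.0, 3.5]
gripper_width: 59.0
```

Emit:
jog_arm([
  [0.003,0,0.0009,0],
  [0.007,0,0.0008,0],
  [0.011,0,0.0007,0],
  [0.015,0,0.0006,0],
  [0.019,0,0.0005,0],
])

```text
clock: 10.6
position: [548.0, -20.4, 131.4]
ee_rot: [-0.645, 0.764, 0.001, -0.001]
contact_force: [0.7, 3.9, 4.6]
gripper_width: 58.9
```

```bash
python3 -c "
from w import *
where();go(sc(-62,-28,132),170.44)"
```

```text
corner x_s -43.2 lane -28.0  corner z 43.6
t 10.60 pos [547.98 -20.36 131.44] yaw 170.31 zax [-2.7e-03  4.0e-04 -1.0e+00] F [0.66 3.89 4.6 ] T [ 1.633 -0.168 -0.121] w 58.9 J6 -0.43
shift [-1.88e-02  9.00e-05 -5.60e-04] turn -0.13 per mm world: x [-0.1684 -0.9857 -0.0027] y [-9.857e-01  1.684e-01  4.000e-04] z [ 1.0e-04  2.7e-03 -1.0e+00]
```

Emit:
jog_arm([
  [0.004,0,0.0006,0],
  [0.009,0,0.0005,0],
  [0.014,0,0.0004,0],
  [0.019,0,0.0003,0],
  [0.024,0,0.0002,0],
])

```text
clock: 11.22
position: [544.3, -44.1, 131.6]
ee_rot: [-0.645, 0.764, 0.001, -0.0]
contact_force: [1.4, 5.0, 5.8]
gripper_width: 58.7
```

```bash
cat > ov.py <<'E'
from w import *
from bench import get_image
def ov(tag,fdir,yd,n="side",x0=195,y0=150,w=100,hh=85,k=8,lean=25,offs=(2,6.9),bd=True):
    s=read_state(); tcp=s['position']
    im=get_image(n)[:,:,::-1].copy(); cv2.imwrite(f"pics/{n}{tag}.png",im)
    f=np.array(fdir);z=np.array([0,0,1.]);a=np.radians(lean);zl=np.cos(a)*z+np.sin(a)*f; xl=np.cos(a)*f-np.sin(a)*z; yh=np.array(yd)
    gc=tcp-offs[0]*f-offs[1]*z
    big=cv2.resize(im[y0:y0+hh,x0:x0+w],None,fx=k,fy=k,interpolation=cv2.INTER_CUBIC)
    V={(i,j,l):gc+(m-87)*zl+i*5*xl+j*45*yh for i in(-1,1) for j in(-1,1) for l,m in((0,0),(1,72))}
    if bd:
     for p in V:
      for q in V:
        if p<q and sum(u!=v for u,v in zip(p,q))==1:
            e=((proj(n,[V[p],V[q]])-[x0,y0]+.5)*k-.5).astype(int); cv2.line(big,tuple(map(int,e[0])),tuple(map(int,e[1])),(0,255,0),1)
    cv2.imwrite(f"pics/o{tag}{n}.png",big)
SF=[*XS,0]; SY=[*YS,0]
E
python3 -c "
from ov import *
where();st();ov('6',SF,SY)"
```

```text
corner x_s -19.2 lane -27.6  corner z 43.8
t 11.22 pos [544.32 -44.05 131.64] yaw 170.30 zax [-1.4e-03  9.0e-04 -1.0e+00] F [1.36 5.01 5.8 ] T [ 1.89  -0.03  -0.072] w 58.7 J6 -0.38
```

View pics/o6side.png

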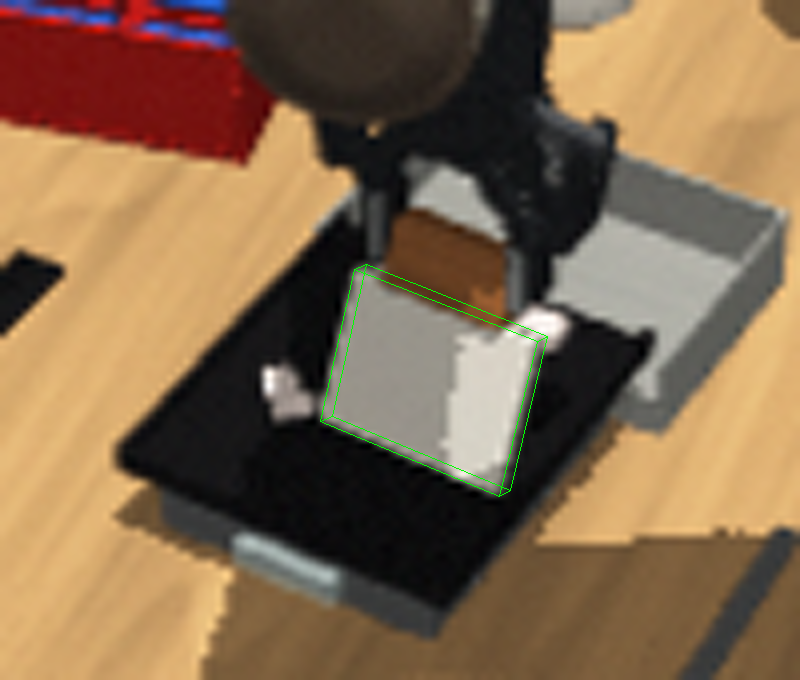

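Emit:
jog_arm([
  [0.005,0,0.0002,0],
  [0.01,0,0.0001,0],
  [0.015,0,0,0],
  [0.02,0,-0.0001,0],
  [0.025,0,-0.0002,0],
  [0.03,0,-0.0003,0],
])

```text
clock: 12.02
position: [539.3, -74.2, 132.2]
ee_rot: [-0.645, 0.764, 0.001, 0.0]
contact_force: [0.8, 4.4, 5.8]
gripper_width: 59.0
```

```bash
python3 -c "
from w import *
where();st()"
```

```text
corner x_s 11.4 lane -27.5  corner z 44.4
t 12.03 pos [539.33 -74.24 132.25] yaw 170.28 zax [-8.e-04  1.e-03 -1.e+00] F [0.75 4.36 5.8 ] T [ 1.879 -0.062 -0.121] w 59.0 J6 -0.33
```

Emit:
jog_arm([
  [0.005,0,0.0002,0],
  [0.01,0,0.0001,0],
  [0.015,0,0,0],
  [0.02,0,-0.0001,0],
  [0.025,0,-0.0003,0],
  [0.03,0,-0.0004,0],
])

```text
clock: 12.78
position: [534.3, -103.9, 132.8]
ee_rot: [-0.645, 0.765, 0.001, 0.0]
contact_force: [0.6, 4.4, 5.5]
gripper_width: 58.8
```

```bash
python3 -c "
from ov import *
where();st();ov('7',SF,SY)"
```

```text
corner x_s 41.4 lane -27.6  corner z 45.0
t 12.78 pos [ 534.27 -103.89  132.82] yaw 170.27 zax [-4.0e-04  1.4e-03 -1.0e+00] F [0.63 4.43 5.49] T [ 1.907 -0.079 -0.134] w 58.8 J6 -0.27
```

View pics/o7side.png

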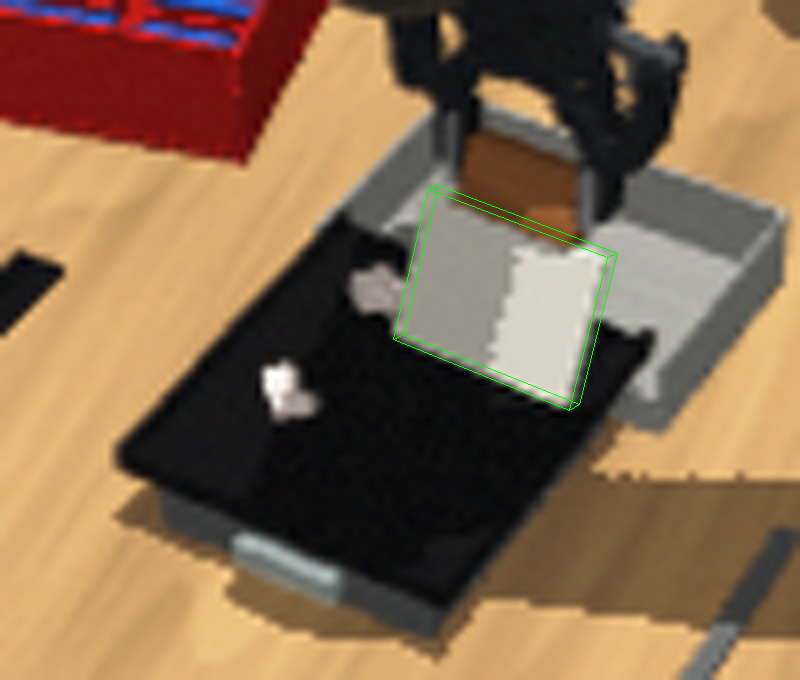

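Emit:
jog_arm([
  [0.005,0,0.0002,0],
  [0.01,0,0.0001,0],
  [0.015,0,0,0],
  [0.02,0,-0.0001,0],
  [0.025,0,-0.0003,0],
  [0.03,0,-0.0004,0],
  [0.035,0,-0.0005,0],
])

```text
clock: 13.7
position: [528.0, -139.0, 133.4]
ee_rot: [-0.644, 0.765, 0.001, 0.0]
contact_force: [1.6, 4.5, 5.0]
gripper_width: 59.0
```

Emit:
jog_arm([
  [0.004,0,0.0003,0],
  [0.008,0,0.0002,0],
  [0.012,0,0.0001,0],
])

```text
clock: 14.08
position: [525.8, -150.9, 133.5]
ee_rot: [-0.644, 0.765, 0.001, 0.0]
contact_force: [1.2, 4.6, 5.8]
gripper_width: 58.5
```

```bash
python3 -c "
from ov import *
where();st();ov('8',SF,SY)"
```

```text
corner x_s 89.2 lane -28.1  corner z 45.7
t 14.07 pos [ 525.83 -150.93  133.49] yaw 170.22 zax [-8.0e-04  1.8e-03 -1.0e+00] F [1.21 4.6  5.78] T [ 1.83  -0.2   -0.162] w 58.5 J6 -0.19
```

View pics/o8side.png

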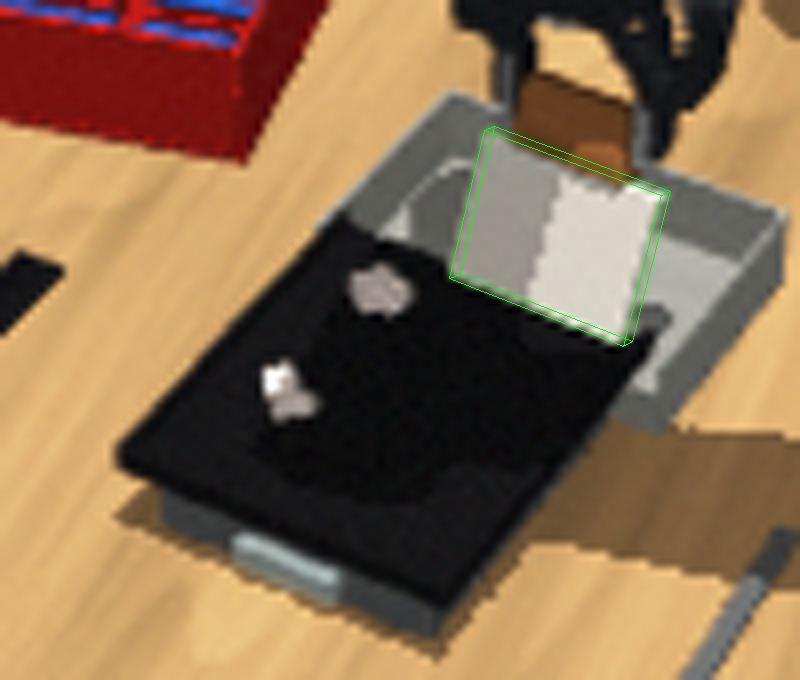

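Emit:
jog_arm([
  [0.003,0,0.0003,0],
  [0.006,0,0.0002,0],
])

```text
clock: 14.38
position: [524.6, -157.4, 133.5]
ee_rot: [-0.644, 0.765, 0.001, 0.0]
contact_force: [0.7, -2.9, 1.6]
gripper_width: 58.9
```

Emit:
jog_arm([
  [0.003,0,0.0001,0],
  [0.006,0,0,0],
  [0.009,0,0,0],
])

```text
clock: 14.75
position: [521.9, -166.7, 132.4]
ee_rot: [-0.644, 0.765, 0.002, -0.001]
contact_force: [0.4, -1.2, -2.5]
gripper_width: 59.1
```

```bash
python3 -c "
from ov import *
where();st();ov('9',SF,SY);ov('9',SF,SY,'top',205,140,130,90,6)"
```

```text
corner x_s 105.4 lane -29.4  corner z 44.6
t 14.75 pos [ 521.86 -166.71  132.45] yaw 170.18 zax [-0.0042  0.0016 -1.    ] F [ 0.45 -1.18 -2.55] T [-0.034 -0.003 -0.086] w 59.1 J6 -0.16
```

View pics/o9side.png

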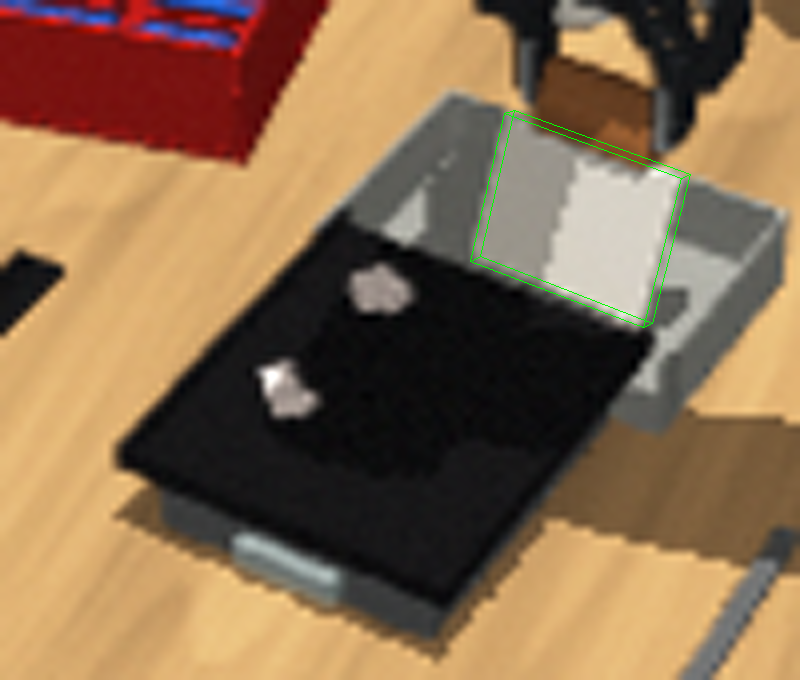

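View pics/o9top.png

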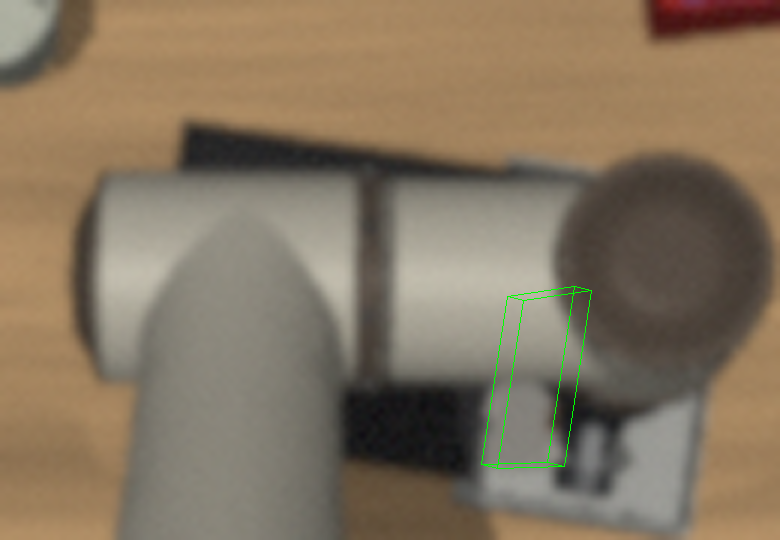

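```bash
python3 -c "
from w import *
go(sc(-62,27,165),170.44)"
```

```text
t 14.85 pos [ 522.34 -166.66  132.87] yaw 170.17 zax [-0.0029  0.0016 -1.    ] F [ 0.6  -0.17 -1.5 ] T [-0.007  0.03   0.066] w 58.8 J6 -0.16
shift [-0.16762 -0.05506 -0.03212] turn -0.27 per mm world: x [-0.1707 -0.9853 -0.0029] y [-0.9853  0.1707  0.0016] z [-0.0011  0.0032 -1.    ]
```

Emit:
jog_arm([
  [0,0,-0.016,0],
  [0,0,-0.033,0],
  [-0.02,-0.006,-0.034,0],
  [-0.05,-0.016,-0.034,0],
  [-0.085,-0.028,-0.034,0],
  [-0.12,-0.04,-0.034,0],
  [-0.15,-0.05,-0.034,-0.2],
  [-0.165,-0.055,-0.032,-0.3],
  [-0.1675,-0.055,-0.031,-0.3],
  [-0.1675,-0.055,-0.025,-0.3],
])

```text
clock: 16.1
position: [604.8, -11.4, 157.6]
ee_rot: [-0.646, 0.763, 0.002, -0.001]
contact_force: [-0.1, -0.0, -1.8]
gripper_width: 58.3
```

```bash
python3 -c "
from w import *
where();go(sc(-62,27,136),170.44)"
```

```text
corner x_s -61.5 lane 26.6  corner z 69.8
t 16.10 pos [604.84 -11.41 157.64] yaw 170.46 zax [-0.0031  0.0015 -1.    ] F [-0.09 -0.01 -1.79] T [-0.015 -0.022  0.064] w 58.3 J6 -0.41
shift [-0.00051 -0.00044  0.02164] turn 0.02 per mm world: x [-0.1658 -0.9862 -0.0031] y [-0.9862  0.1658  0.0015] z [-0.001   0.0033 -1.    ]
```

Emit:
jog_arm([
  [0,0,0.01,0],
  [0,0,0.018,0],
  [0,0,0.022,0],
  [0,0,0.022,0],
])

```text
clock: 16.6
position: [604.6, -11.7, 135.2]
ee_rot: [-0.646, 0.764, 0.002, -0.001]
contact_force: [-0.6, -0.4, -1.3]
gripper_width: 58.7
```

Emit:
jog_arm([
  [0,0,0.0015,0],
  [0,0,0.0015,0],
])

```text
clock: 16.85
position: [604.6, -11.6, 133.8]
ee_rot: [-0.646, 0.764, 0.002, -0.001]
contact_force: [0.3, 0.9, -1.0]
gripper_width: 59.0
```

Emit:
jog_arm([
  [0,0,0.001,0],
  [0,0,0.001,0],
])

```text
clock: 17.1
position: [604.6, -11.6, 132.9]
ee_rot: [-0.646, 0.764, 0.002, -0.001]
contact_force: [0.7, -0.4, -1.3]
gripper_width: 58.9
```

Emit:
jog_arm([
  [0,0,0.001,0],
  [0,0,0.001,0],
])

```text
clock: 17.35
position: [604.7, -11.6, 132.4]
ee_rot: [-0.646, 0.764, 0.002, -0.001]
contact_force: [-0.7, -0.9, 0.4]
gripper_width: 58.5
```

Emit:
jog_arm([
  [0,0,0.001,0],
  [0,0,0.001,0],
])

```text
clock: 17.6
position: [604.7, -11.7, 131.9]
ee_rot: [-0.646, 0.763, 0.001, -0.001]
contact_force: [-1.8, -1.4, 3.0]
gripper_width: 58.8
```

Emit:
jog_arm([
  [0.003,0,0.0009,0],
  [0.007,0,0.0008,0],
  [0.011,0,0.0007,0],
  [0.015,0,0.0006,0],
  [0.019,0,0.0005,0],
])

```text
clock: 18.23
position: [602.1, -30.6, 131.7]
ee_rot: [-0.646, 0.763, 0.001, -0.0]
contact_force: [0.8, 3.9, 4.5]
gripper_width: 58.6
```

Emit:
jog_arm([
  [0.004,0,0.0005,0],
  [0.009,0,0.0004,0],
  [0.014,0,0.0003,0],
  [0.019,0,0.0002,0],
  [0.024,0,0.0001,0],
])

```text
clock: 18.85
position: [598.4, -54.3, 131.9]
ee_rot: [-0.646, 0.763, 0.001, 0.0]
contact_force: [0.1, 4.3, 5.4]
gripper_width: 58.7
```

```bash
python3 -c "
from ov import *
where();st();ov('10',SF,SY)"
```

```text
corner x_s -18.1 lane 27.4  corner z 44.1
t 18.85 pos [598.37 -54.33 131.91] yaw 170.46 zax [-7.0e-04  1.8e-03 -1.0e+00] F [0.07 4.32 5.39] T [ 1.819 -0.109 -0.131] w 58.7 J6 -0.34
```

View pics/o10side.png

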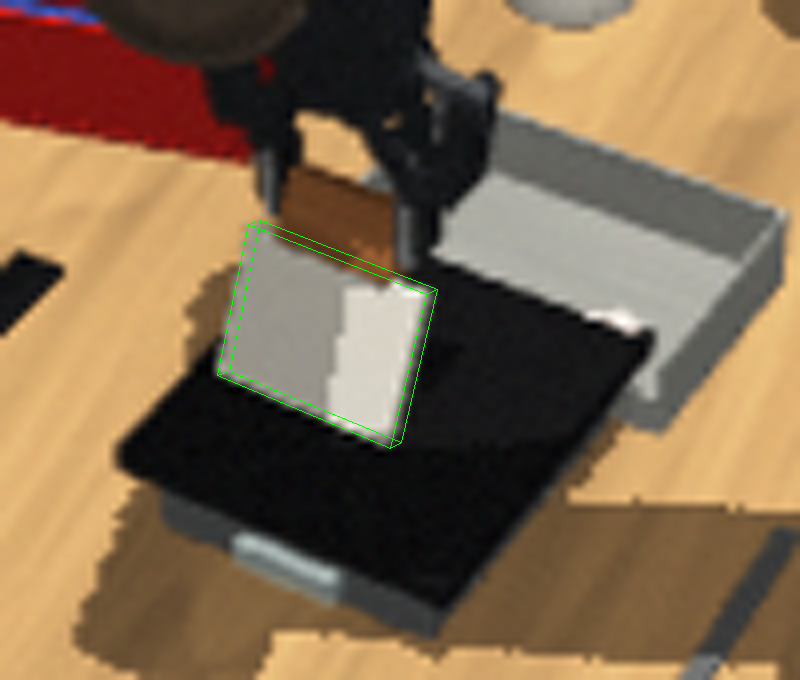

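Emit:
jog_arm([
  [0.005,0,0.0003,0],
  [0.01,0,0.0002,0],
  [0.015,0,0.0001,0],
  [0.02,0,0,0],
  [0.025,0,-0.0002,0],
  [0.03,0,-0.0003,0],
])

```text
clock: 19.65
position: [593.4, -84.6, 132.5]
ee_rot: [-0.646, 0.764, 0.001, 0.0]
contact_force: [1.2, 4.5, 5.4]
gripper_width: 59.2
```

Emit:
jog_arm([
  [0.005,0,0.0002,0],
  [0.01,0,0.0001,0],
  [0.015,0,0,0],
  [0.02,0,-0.0001,0],
  [0.025,0,-0.0003,0],
  [0.03,0,-0.0004,0],
])

```text
clock: 20.4
position: [588.3, -114.3, 133.0]
ee_rot: [-0.646, 0.764, 0.001, 0.001]
contact_force: [1.2, 4.1, 4.6]
gripper_width: 58.9
```

Emit:
jog_arm([
  [0.005,0,0.0002,0],
  [0.01,0,0.0001,0],
  [0.015,0,0,0],
  [0.02,0,-0.0001,0],
  [0.025,0,-0.0003,0],
  [0.03,0,-0.0004,0],
])

```text
clock: 21.15
position: [583.0, -144.0, 133.5]
ee_rot: [-0.646, 0.764, 0.001, 0.001]
contact_force: [0.0, 4.5, 5.0]
gripper_width: 58.6
```

```bash
python3 -c "
from ov import *
where();st();ov('11',SF,SY)"
```

```text
corner x_s 72.8 lane 27.1  corner z 45.7
t 21.15 pos [ 583.02 -143.96  133.46] yaw 170.41 zax [-6.0e-04  2.5e-03 -1.0e+00] F [0.05 4.47 5.01] T [ 1.861 -0.081 -0.051] w 58.6 J6 -0.19
```

View pics/o11side.png

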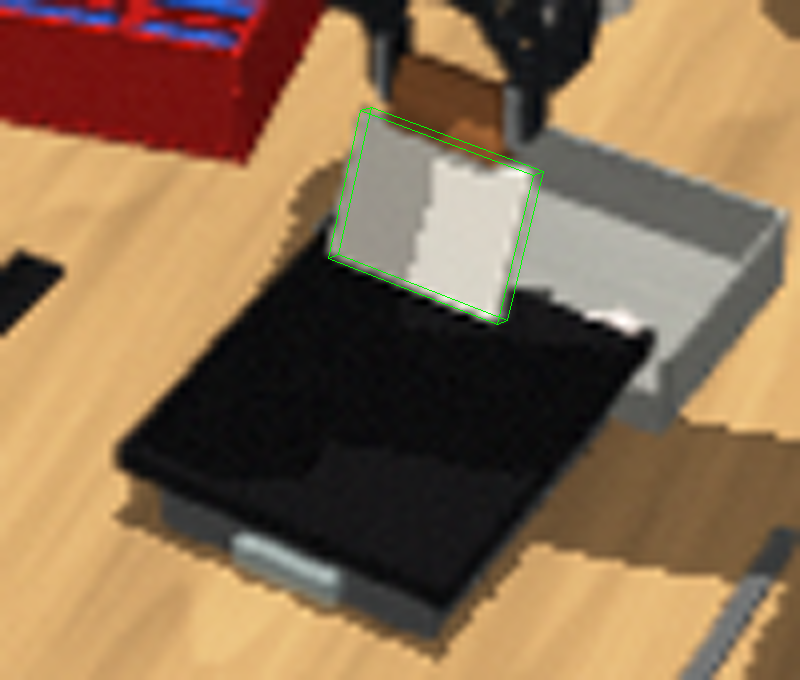

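Emit:
jog_arm([
  [0.005,0,0.0003,0],
  [0.01,0,0.0002,0],
  [0.016,0,0.0001,0],
])

```text
clock: 21.58
position: [580.0, -160.3, 133.6]
ee_rot: [-0.645, 0.764, 0.001, 0.0]
contact_force: [0.6, 4.3, 5.5]
gripper_width: 59.1
```

Emit:
jog_arm([
  [0.003,0,0.0003,0],
  [0.006,0,0.0002,0],
])

```text
clock: 21.82
position: [578.8, -166.4, 133.7]
ee_rot: [-0.645, 0.764, 0.001, 0.0]
contact_force: [-0.5, -1.2, 2.1]
gripper_width: 59.0
```

Emit:
jog_arm([
  [0.003,0,0,0],
  [0.006,0,-0.0005,0],
  [0.009,0,-0.001,0],
])

```text
clock: 22.2
position: [576.3, -175.8, 133.6]
ee_rot: [-0.645, 0.764, 0.002, -0.001]
contact_force: [0.4, 0.4, -1.0]
gripper_width: 58.7
```

Emit:
jog_arm([
  [0,0,-0.015,0],
  [0,0,-0.035,0],
  [0,0,-0.06,0],
  [0,0,-0.075,0],
  [0,0,-0.075,0],
])

```text
clock: 22.82
position: [577.2, -175.9, 210.2]
ee_rot: [-0.645, 0.764, 0.001, 0.001]
contact_force: [0.2, -0.2, -2.3]
gripper_width: 58.5
```

```bash
python3 -c "
from ov import *
where();ov('12',SF,SY,bd=False);ov('12',SF,SY,'top',205,140,130,90,6)
go([440,325,240],76.26)"
```

```text
corner x_s 105.4 lane 26.7  corner z 122.4
t 22.93 pos [ 576.01 -175.74  207.89] yaw 170.36 zax [-0.0053  0.0033 -1.    ] F [-0.37  0.77 -3.05] T [0.011 0.035 0.02 ] w 59.0 J6 -0.14
shift [-0.47098  0.2181  -0.02972] turn 94.10 per mm world: x [-0.1674 -0.9859 -0.0053] y [-0.9859  0.1674  0.0033] z [-0.0024  0.0058 -1.    ]
```

View pics/o12side.png

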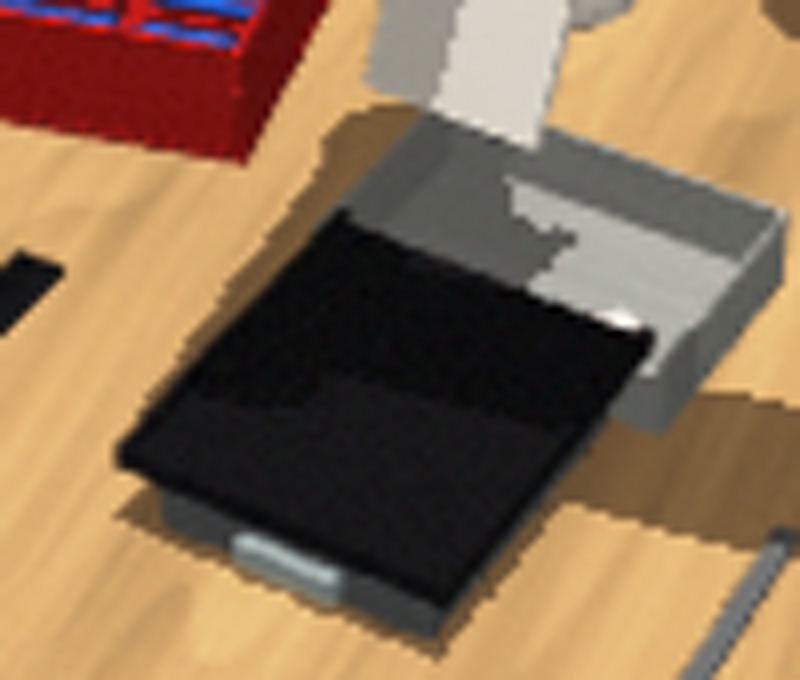

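```bash
python3 -c "
from ov import *
go([417.4,322.8,230],76.26)"
```

```text
t 22.93 pos [ 576.01 -175.74  207.89] yaw 170.36 zax [-0.0053  0.0033 -1.    ] F [-0.37  0.77 -3.05] T [0.011 0.035 0.02 ] w 59.0 J6 -0.14
shift [-0.465    0.23996 -0.01961] turn 94.10 per mm world: x [-0.1674 -0.9859 -0.0053] y [-0.9859  0.1674  0.0033] z [-0.0024  0.0058 -1.    ]
```

View pics/o12top.png

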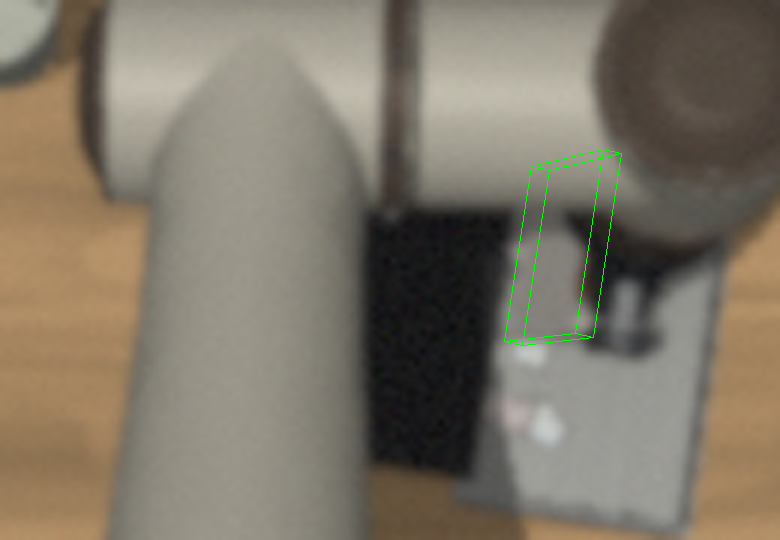

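Three shards are seen in the tray in the top view (near 530,350; 515,410; 545,425). Moving to the holder.

Emit:
jog_arm([
  [-0.03,0.015,-0.01,5],
  [-0.07,0.036,-0.02,12],
  [-0.115,0.06,-0.02,21],
  [-0.16,0.083,-0.02,31],
  [-0.205,0.106,-0.02,41],
  [-0.25,0.129,-0.02,51],
  [-0.295,0.152,-0.02,61],
  [-0.34,0.175,-0.02,71],
  [-0.385,0.198,-0.02,81],
  [-0.425,0.219,-0.02,90],
])

```text
clock: 24.18
position: [430.1, 281.1, 229.0]
ee_rot: [0.086, 0.996, 0.001, -0.004]
contact_force: [1.3, 0.3, -1.7]
gripper_width: 59.0
```

```bash
python3 -c "
from ov import *
go([417.4,322.8,195],76.26)"
```

```text
t 24.18 pos [430.11 281.11 229.05] yaw 80.08 zax [-0.0069  0.0017 -1.    ] F [ 1.27  0.33 -1.68] T [ 0.003 -0.112  0.023] w 59.0 J6 -2.63
shift [0.01946 0.03886 0.0342 ] turn 3.82 per mm world: x [-0.985   0.1722 -0.0069] y [0.1722 0.9851 0.0017] z [ 7.1e-03  5.0e-04 -1.0e+00]
```

Emit:
jog_arm([
  [0.008,0.016,0.005,1.5],
  [0.015,0.03,0.015,3],
  [0.0195,0.039,0.026,3.8],
  [0.0195,0.039,0.034,3.8],
  [0.0195,0.039,0.034,3.8],
  [0.0195,0.039,0.034,3.8],
])

```text
clock: 24.92
position: [417.7, 322.5, 195.5]
ee_rot: [0.12, 0.993, 0.001, -0.003]
contact_force: [0.4, 0.2, -1.8]
gripper_width: 58.4
```

```bash
python3 -c "
from ov import *
H=np.array([.9714,-.2374,0]);Y=[.2374,.9714,0]
ov('13',-H,Y,'side',195,225,85,75,9,offs=(-2,6.9))
ov('13',-H,Y,'top',110,160,100,90,7,bd=False)
go([417.4,322.8,174.6],76.26)"
```

```text
t 25.02 pos [417.75 322.74 195.77] yaw 76.25 zax [-0.0062  0.0026 -1.    ] F [ 0.37 -0.42 -1.51] T [0.011 0.015 0.036] w 59.0 J6 -2.77
shift [ 2.100e-04 -5.000e-05  2.118e-02] turn -0.01 per mm world: x [-0.9713  0.2377 -0.0062] y [0.2377 0.9713 0.0026] z [ 0.0067  0.001  -1.    ]
```

View pics/o13side.png

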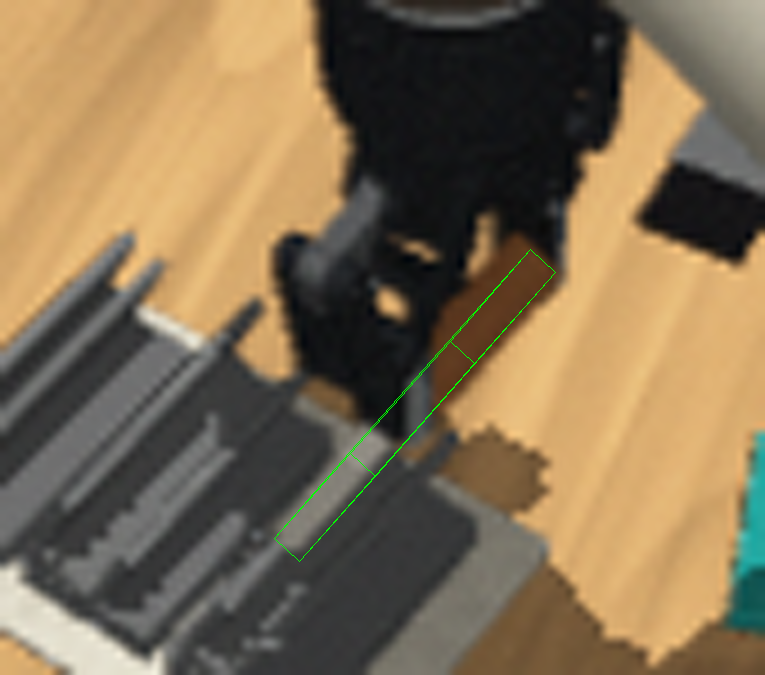

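View pics/o13top.png

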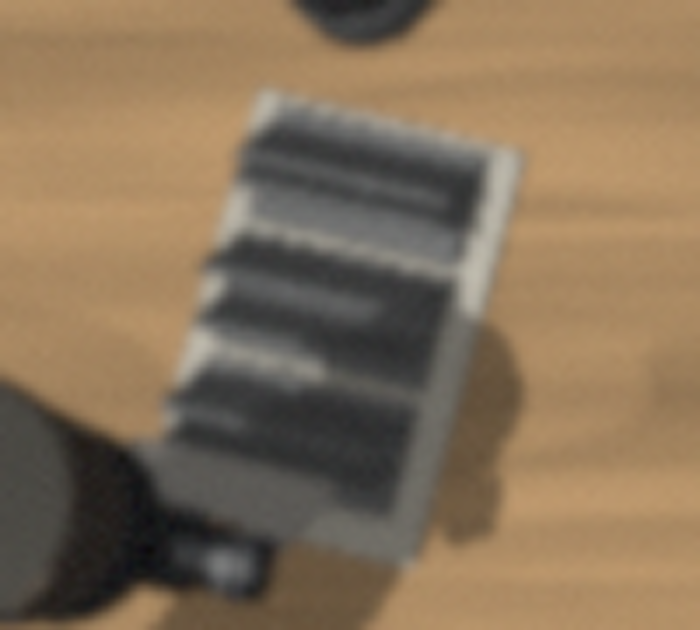

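Emit:
jog_arm([
  [0,0,0.007,0],
  [0,0,0.014,0],
  [0,0,0.021,0],
  [-0.0042,0,0.03,0],
  [-0.0085,0,0.0392,0],
  [-0.0085,0,0.0392,0],
])

```text
clock: 25.78
position: [425.7, 320.2, 155.3]
ee_rot: [0.12, 0.993, -0.0, -0.004]
contact_force: [-0.4, 0.3, -1.7]
gripper_width: 58.7
```

```bash
python3 -c "
from ov import *
H=np.array([.9714,-.2374,0]);Y=[.2374,.9714,0]
ov('14',-H,Y,'side',200,245,60,60,12,bd=False)
go([425.6,320.8,156.5],76.26)
b=cv2.imread('pics/o14side.png'); z=np.array([0,0,1.]); zl=.9063*z-.4226*H; xl=.9063*H+.4226*z; Y=np.array(Y)
fl=np.array([481.5,309.5,30])
for sx in(-6.25,6.25):
    for sy,zz in((45,40),(45,0)): pass
    q=((proj('side',[fl+40*zl+sx*xl-50*Y,fl+40*zl+sx*xl+50*Y])-[200,245]+.5)*12-.5).astype(int)
    cv2.line(b,tuple(map(int,q[0])),tuple(map(int,q[1])),(0,0,255),1)
b=255*np.clip(b/200.,0,1)**.7
cv2.imwrite('pics/o14b.png',b)
"
```

```text
t 25.82 pos [425.88 320.55 155.92] yaw 76.23 zax [-0.0069  0.0015 -1.    ] F [ 0.35  0.69 -2.1 ] T [ 0.024 -0.011 -0.007] w 58.9 J6 -2.75
shift [ 0.00034  0.00018 -0.00058] turn -0.03 per mm world: x [-0.9712  0.2381 -0.0069] y [0.2381 0.9712 0.0015] z [ 7.1e-03 -2.0e-04 -1.0e+00][ WARN:0@2.605] global loadsave.cpp:1063 imwrite_ Unsupported depth image for selected encoder is fallbacked to CV_8U.
```

View pics/o14b.png

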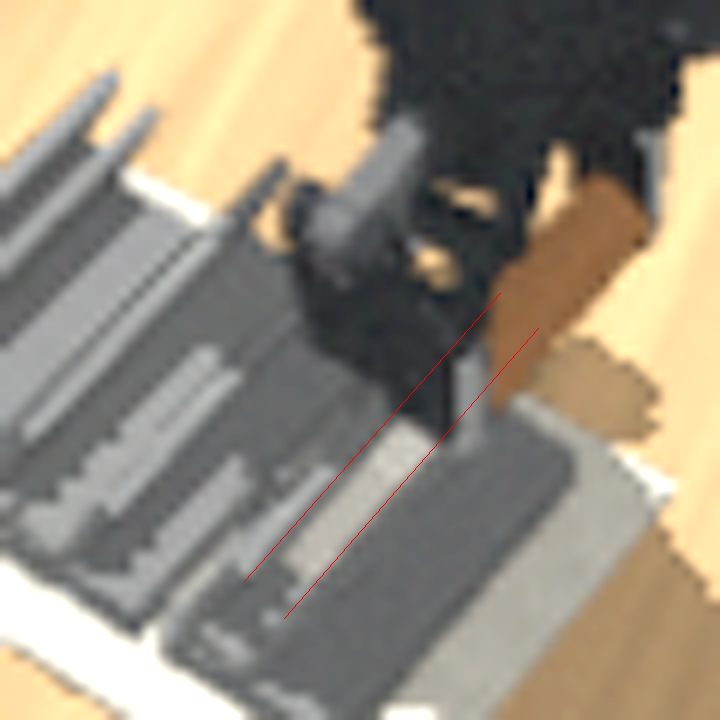

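Emit:
jog_arm([
  [-0.001,0,0,0],
  [-0.0022,0,0.0027,0],
  [-0.0035,0,0.0054,0],
  [-0.0047,0,0.008,0],
  [-0.0047,0,0.008,0],
])

```text
clock: 26.45
position: [430.4, 319.3, 147.6]
ee_rot: [0.12, 0.993, 0.0, -0.004]
contact_force: [0.3, -0.6, -2.2]
gripper_width: 58.9
```

```bash
python3 -c "
from ov import *
go([425.6,320.8,156.5],76.26)
"
```

```text
t 26.45 pos [430.36 319.28 147.59] yaw 76.22 zax [-0.0073  0.001  -1.    ] F [ 0.28 -0.55 -2.24] T [-0.009 -0.005  0.003] w 58.9 J6 -2.74
shift [ 0.00505  0.00034 -0.00887] turn -0.04 per mm world: x [-0.9712  0.2382 -0.0073] y [0.2382 0.9712 0.001 ] z [ 7.3e-03 -7.0e-04 -1.0e+00]
```

Emit:
jog_arm([
  [-0.001,0,0.0022,0],
  [-0.0021,0,0.0045,0],
  [-0.0021,0,0.0045,0],
])

```text
clock: 26.82
position: [432.3, 318.6, 142.8]
ee_rot: [0.12, 0.993, -0.0, -0.004]
contact_force: [-0.4, 0.3, -2.9]
gripper_width: 59.1
```

```bash
python3 -c "
from ov import *
go([425.6,320.8,156.5],76.26)
ov('15',-XS,YS,'side',200,245,60,60,12,bd=False) if 0 else None
im=get_image('side')[:,:,::-1]; b=cv2.resize(im[245:305,200:260],None,fx=12,fy=12,interpolation=cv2.INTER_CUBIC); b=255*np.clip(b/180.,0,1)**.7
cv2.imwrite('pics/o15.png',b.astype(np.uint8))
"
```

```text
t 26.82 pos [432.34 318.65 142.82] yaw 76.21 zax [-7.6e-03  7.0e-04 -1.0e+00] F [-0.36  0.3  -2.85] T [-0.015  0.001  0.014] w 59.1 J6 -2.74
shift [ 0.00716  0.00047 -0.01362] turn -0.05 per mm world: x [-0.9711  0.2384 -0.0076] y [2.384e-01 9.712e-01 7.000e-04] z [ 0.0075 -0.0012 -1.    ]
```

View pics/o15.png

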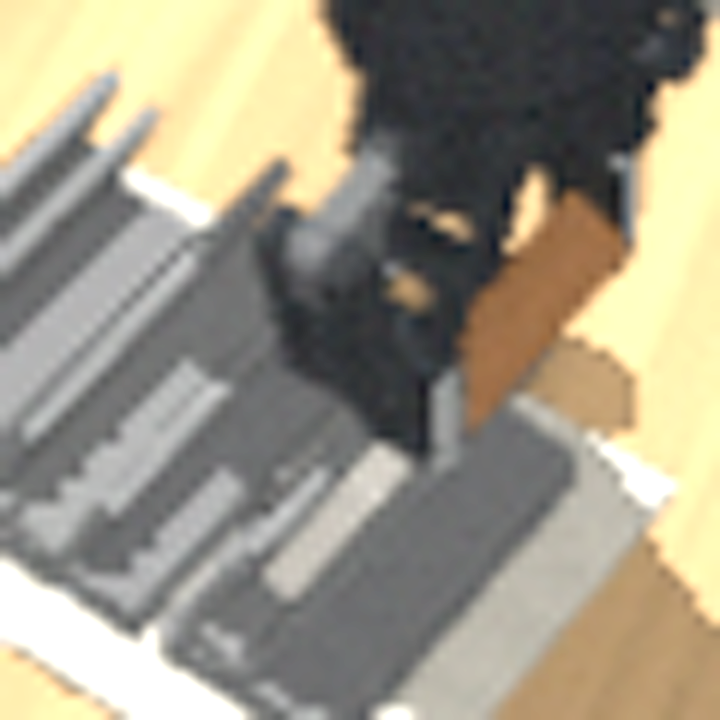

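Emit:
jog_arm([
  [-0.0012,0,0.0025,0],
  [-0.0024,0,0.005,0],
  [-0.0034,0,0.0072,0],
  [-0.0034,0,0.0072,0],
])

```text
clock: 27.38
position: [435.6, 317.8, 135.4]
ee_rot: [0.12, 0.993, -0.0, -0.004]
contact_force: [1.0, -0.6, -1.5]
gripper_width: 58.6
```

Emit:
jog_arm([
  [-0.0012,0,0.0025,0],
  [-0.0024,0,0.005,0],
  [-0.0034,0,0.0072,0],
  [-0.0034,0,0.0072,0],
])

```text
clock: 27.88
position: [438.8, 316.8, 127.9]
ee_rot: [0.12, 0.993, -0.0, -0.004]
contact_force: [1.0, 0.2, -2.3]
gripper_width: 58.6
```

```bash
python3 -c "
from ov import *
go([444.1,316.3,115.7],76.26)
for n,(x0,y0) in (('side',(200,245)),('top',(120,190))):
    im=get_image(n)[:,:,::-1]; b=cv2.resize(im[y0:y0+60,x0:x0+60],None,fx=12,fy=12,interpolation=cv2.INTER_CUBIC); b=255*np.clip(b/180.,0,1)**.7
    cv2.imwrite(f'pics/o16{n}.png',b.astype(np.uint8))
"
```

```text
t 27.88 pos [438.82 316.85 127.95] yaw 76.20 zax [-0.0081  0.     -1.    ] F [ 1.02  0.22 -2.27] T [-0.025 -0.003 -0.009] w 58.6 J6 -2.73
shift [-0.00536  0.00075  0.01221] turn -0.06 per mm world: x [-0.9711  0.2385 -0.0081] y [0.2385 0.9711 0.    ] z [ 0.0079 -0.0019 -1.    ]
```

View pics/o16side.png

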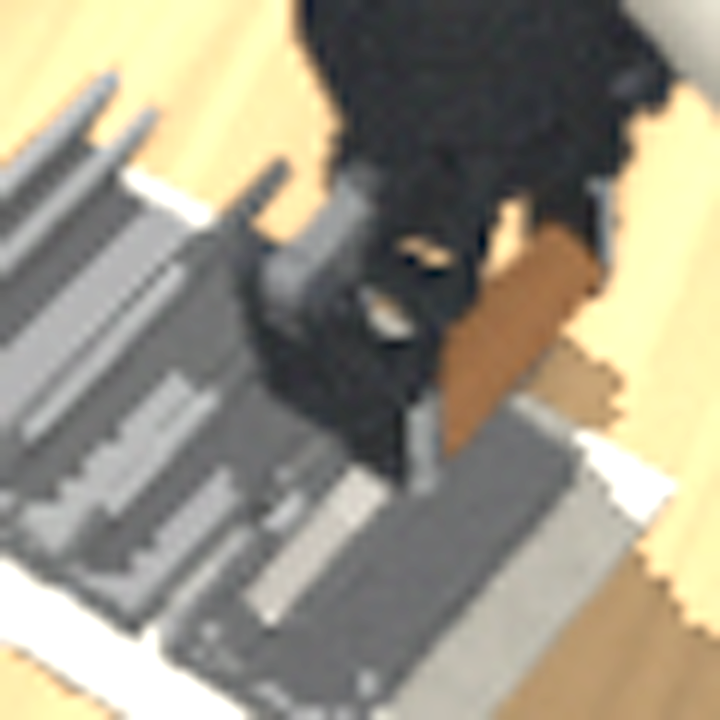

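View pics/o16top.png

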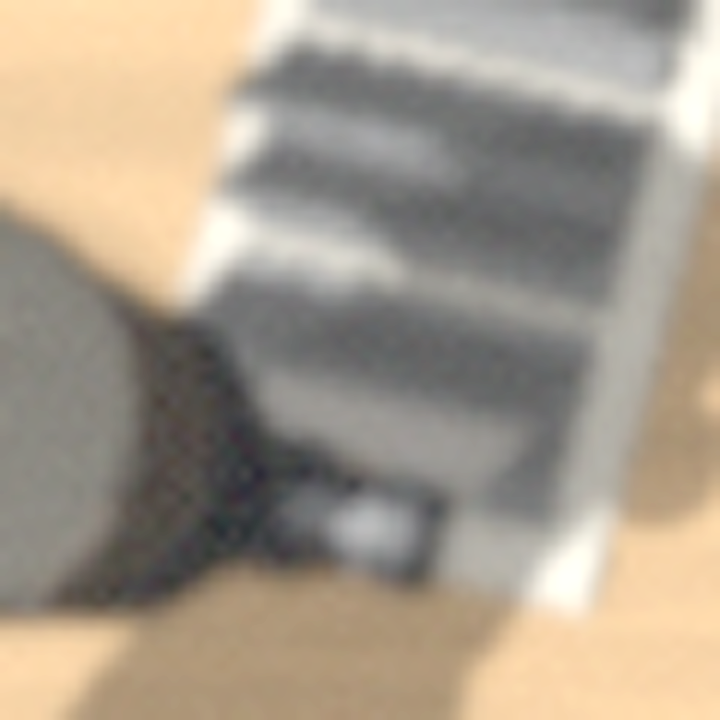

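Emit:
jog_arm([
  [-0.0012,0,0.0025,0],
  [-0.0024,0,0.005,0],
  [-0.0034,0,0.0072,0],
  [-0.0034,0,0.0072,0],
])

```text
clock: 28.48
position: [442.1, 316.0, 120.7]
ee_rot: [0.12, 0.993, -0.001, -0.004]
contact_force: [-0.0, -0.1, -2.2]
gripper_width: 58.7
```

Emit:
jog_arm([
  [-0.0006,0,0.0012,0],
  [-0.0009,0,0.002,0],
  [-0.0009,0,0.002,0],
])

```text
clock: 28.85
position: [442.9, 315.8, 118.6]
ee_rot: [0.12, 0.993, -0.001, -0.004]
contact_force: [-0.6, 0.5, -1.8]
gripper_width: 58.8
```

```bash
python3 -c "
from ov import *
go([444.1,316.3,115.7],76.26)"
```

```text
t 28.85 pos [442.94 315.77 118.62] yaw 76.20 zax [-8.2e-03 -2.0e-04 -1.0e+00] F [-0.56  0.5  -1.82] T [-0.007 -0.038 -0.022] w 58.8 J6 -2.72
shift [-0.00102  0.00079  0.00291] turn -0.06 per mm world: x [-0.9711  0.2385 -0.0082] y [ 2.385e-01  9.711e-01 -2.000e-04] z [ 0.0079 -0.0021 -1.    ]
```

Emit:
jog_arm([
  [-0.0004,0,0.001,0],
  [-0.0007,0,0.0015,0],
  [-0.0007,0,0.0015,0],
])

```text
clock: 29.22
position: [443.6, 315.6, 117.0]
ee_rot: [0.12, 0.993, -0.001, -0.004]
contact_force: [-0.1, -0.9, -1.7]
gripper_width: 58.7
```

Emit:
jog_arm([
  [-0.0004,0,0.001,0],
  [-0.0006,0,0.0014,0],
  [-0.0006,0,0.0014,0],
])

```text
clock: 29.6
position: [444.1, 315.5, 115.9]
ee_rot: [0.12, 0.993, -0.001, -0.004]
contact_force: [-1.3, -0.4, 0.4]
gripper_width: 58.8
```

```bash
python3 -c "
from ov import *
go([444.1,316.3,115.7],76.26)
for n,(x0,y0) in (('side',(200,245)),('top',(120,190))):
    im=get_image(n)[:,:,::-1]; cv2.imwrite(f'pics/{n}17.png',im); b=cv2.resize(im[y0:y0+60,x0:x0+60],None,fx=12,fy=12,interpolation=cv2.INTER_CUBIC); b=255*np.clip(b/140.,0,1)**.6
    cv2.imwrite(f'pics/o17{n}.png',b.astype(np.uint8))
"
```

```text
t 29.60 pos [444.13 315.48 115.94] yaw 76.20 zax [-8.2e-03 -1.0e-04 -1.0e+00] F [-1.27 -0.36  0.38] T [0.045 0.462 0.066] w 58.8 J6 -2.72
shift [0.00022 0.00079 0.00024] turn -0.06 per mm world: x [-0.9711  0.2385 -0.0082] y [ 2.385e-01  9.711e-01 -1.000e-04] z [ 0.008  -0.0021 -1.    ]
```

View pics/o17side.png

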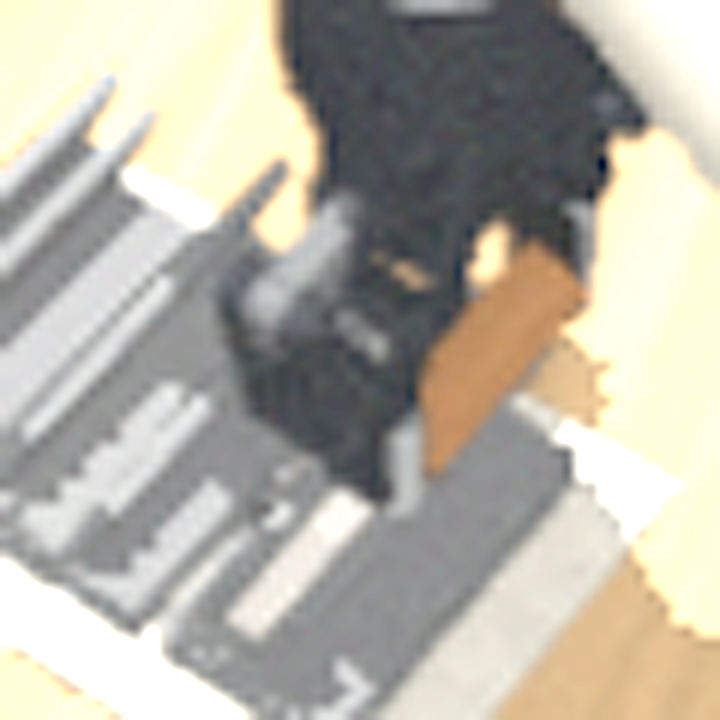

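View pics/o17top.png

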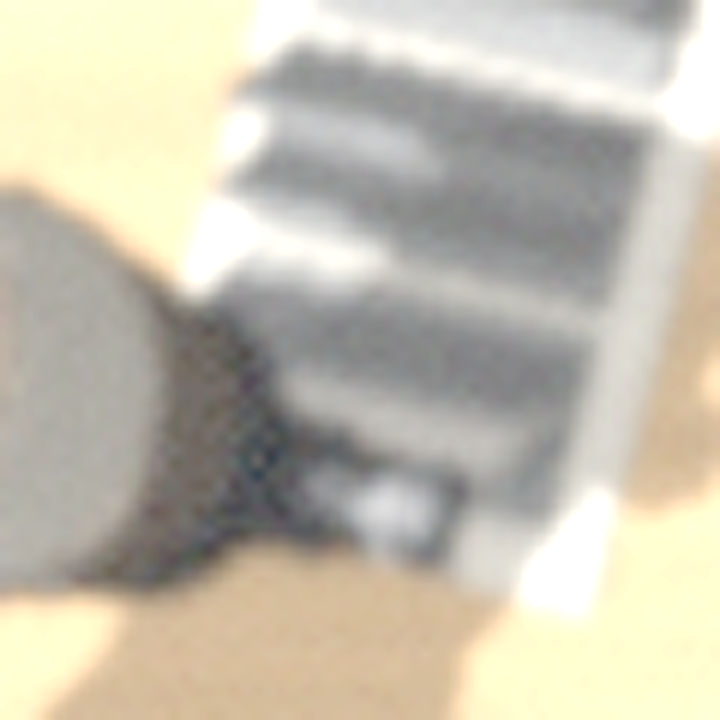

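```bash
python3 - <<'E'
from ov import *
H=np.array([.9714,-.2374,0]);Y=np.array([.2374,.9714,0]);z=np.array([0,0,1.]); zl=.9063*z-.4226*H; xl=.9063*H+.4226*z
tcp=np.array([444.13,315.48,115.94]); o=tcp+2*H-6.9*z-87*zl; print(o)
fl=np.array([481.5,309.5,30])
for n,(x0,y0) in (('side',(200,245)),('top',(120,190))):
    c=lambda P:((proj(n,P)-[x0,y0]+.5)*12-.5).round().astype(int).tolist()
    print(n,"blade end near: bottom",c([o-5*xl+45*Y,o+5*xl+45*Y]),"top",c([o+72*zl-5*xl+45*Y,o+72*zl+5*xl+45*Y]),"far end bottom/top",c([o-45*Y,o+72*zl-5*xl-45*Y,o+72*zl+5*xl-45*Y]))
    print(" slot ends mouth near",c([fl+40*zl-9.25*xl+50*Y,fl+40*zl+9.25*xl+50*Y]),"far",c([fl+40*zl-9.25*xl-50*Y,fl+40*zl+9.25*xl-50*Y]))
    b=cv2.imread(f'pics/o17{n}.png')
    for a in(fl,):
      for sx in(-9.25,9.25):
        p,q=c([a+40*zl+sx*xl-50*Y,a+40*zl+sx*xl+50*Y]); cv2.line(b,p,q,(0,0,255),1)
    V=[o-5*xl,o+5*xl]
    for s in(-45,45):
        P=c([o-5*xl+s*Y,o+5*xl+s*Y,o+5*xl+72*zl+s*Y,o-5*xl+72*zl+s*Y]); cv2.polylines(b,[np.array(P)],True,(0,255,0),1)
    cv2.imwrite(f'pics/o17b{n}.png',b)
E
```

```text
[481.78748668 306.27690412  30.1919    ]
side blade end near: bottom [[249, 642], [218, 613]] top [[340, 542], [307, 512]] far end bottom/top [[459, 372], [571, 279], [540, 250]]
 slot ends mouth near [[294, 628], [235, 572]] far [[548, 337], [491, 285]]
top blade end near: bottom [[222, 334], [227, 299]] top [[120, 426], [125, 390]] far end bottom/top [[550, 395], [460, 509], [466, 473]]
 slot ends mouth near [[134, 396], [143, 330]] far [[504, 486], [514, 420]]
```

View pics/o17bside.png

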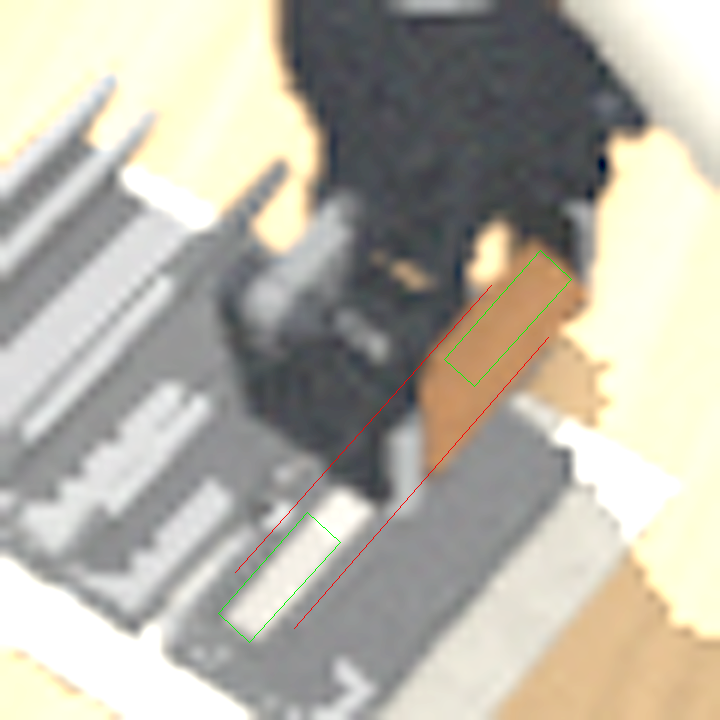

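View pics/o17btop.png

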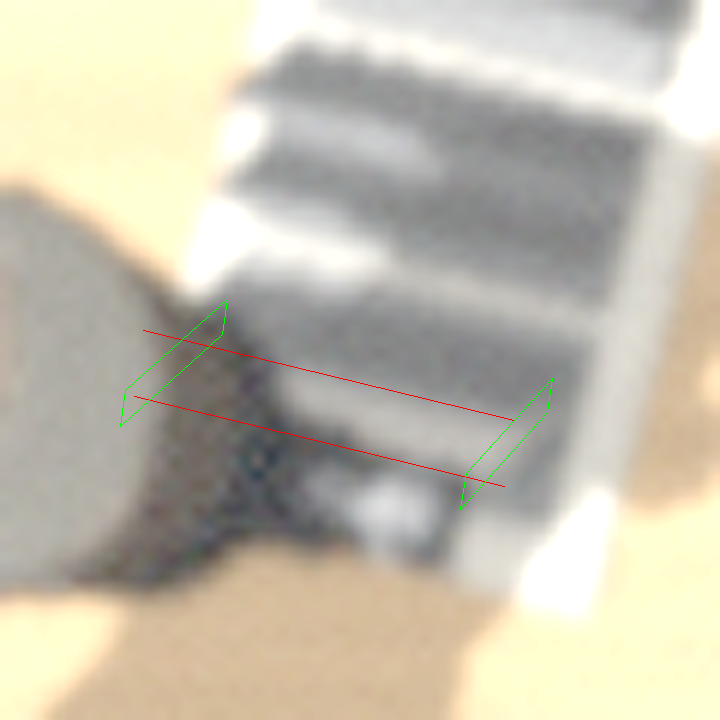

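Emit:
jog_arm([
  [-0.0004,0.0005,0.0008,0],
  [-0.0004,0.001,0.001,0],
  [-0.0004,0.001,0.001,0],
])

```text
clock: 30.08
position: [444.2, 315.6, 115.9]
ee_rot: [0.12, 0.993, -0.001, -0.004]
contact_force: [-5.0, -1.8, 8.5]
gripper_width: 59.0
```

Emit:
jog_arm([
  [0,0,0,0],
  [0,0,0,0],
  [0,0,0,0],
  [0,0,0,0],
  [0,0,0,0],
], hand=1)

```text
clock: 30.7
position: [444.2, 315.6, 115.8]
ee_rot: [0.12, 0.993, -0.001, -0.004]
contact_force: [1.3, 0.8, 0.5]
gripper_width: 85.2
```

Emit:
jog_arm([
  [0,0,-0.008,0],
  [0,0,-0.025,0],
  [0,0,-0.05,0],
  [0,0,-0.08,0],
  [0,-0.05,-0.11,0],
  [0,-0.1,-0.12,0],
  [0,-0.15,-0.12,0],
  [0,-0.2,-0.12,0],
  [0,-0.25,-0.12,0],
  [0,-0.3,-0.12,0],
])

```text
clock: 31.95
position: [373.3, 23.1, 237.8]
ee_rot: [0.12, 0.993, -0.001, -0.004]
contact_force: [1.0, 0.0, -0.3]
gripper_width: 85.2
```

```bash
python3 -c "
from ov import *
st()
for n,(x0,y0) in (('side',(195,240)),('top',(120,180))):
    im=get_image(n)[:,:,::-1]; cv2.imwrite(f'pics/{n}18.png',im); b=cv2.resize(im[y0:y0+65,x0:x0+65],None,fx=11,fy=11,interpolation=cv2.INTER_CUBIC); b=255*np.clip(b/180.,0,1)**.7
    cv2.imwrite(f'pics/o18{n}.png',b.astype(np.uint8))
    cv2.imwrite(f'pics/f18{n}.png',cv2.resize(im,(800,600),interpolation=cv2.INTER_CUBIC))
"
```

```text
t 31.95 pos [373.34  23.13 237.8 ] yaw 76.26 zax [-0.0075 -0.0011 -1.    ] F [ 1.01  0.02 -0.31] T [-0.007 -0.095 -0.018] w 85.2 J6 -2.31
```

View pics/o18side.png

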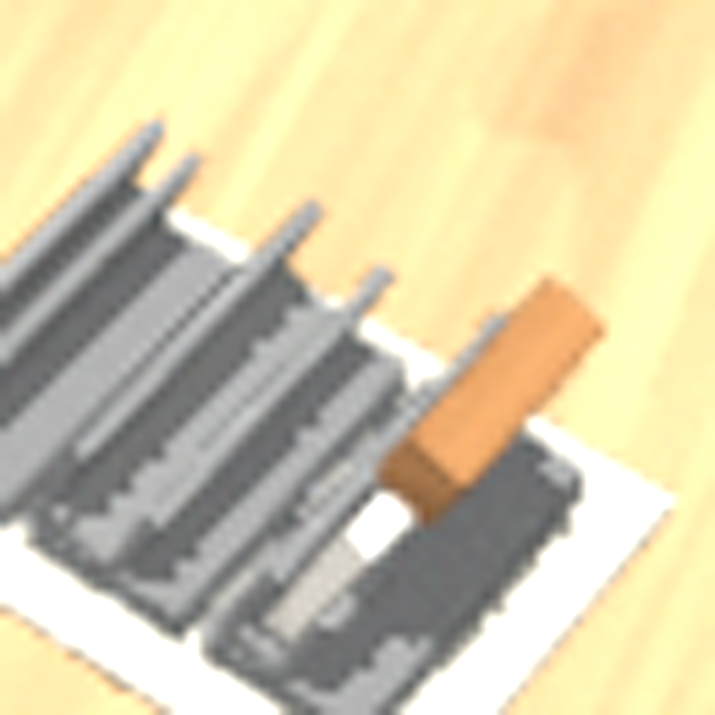

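View pics/o18top.png

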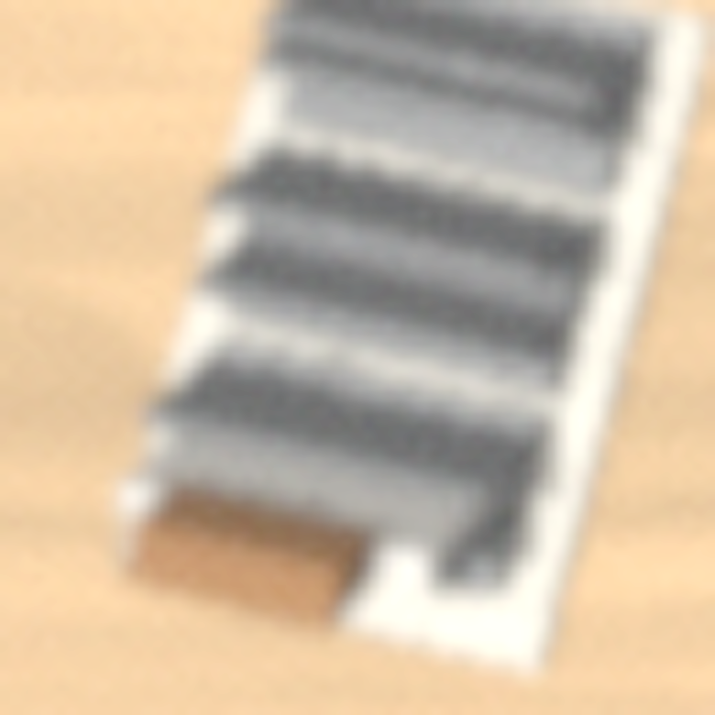

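View pics/f18top.png

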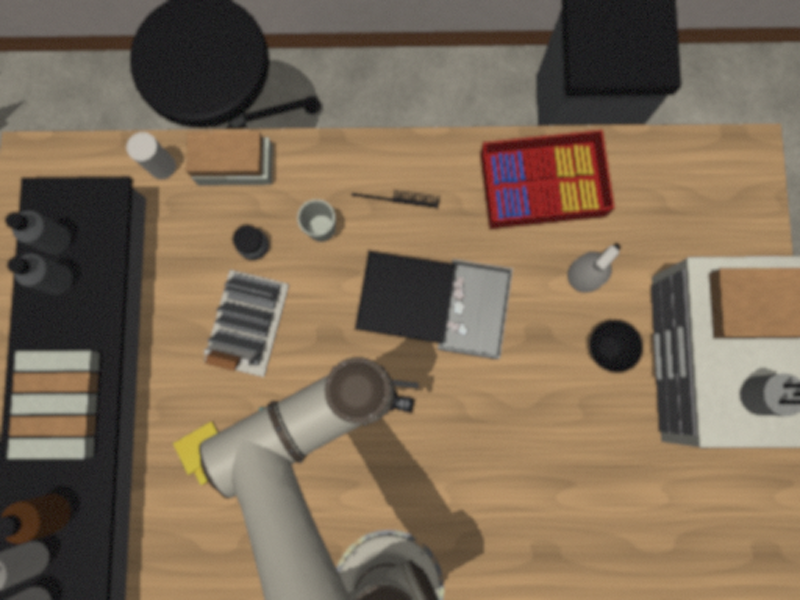

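View pics/f18side.png

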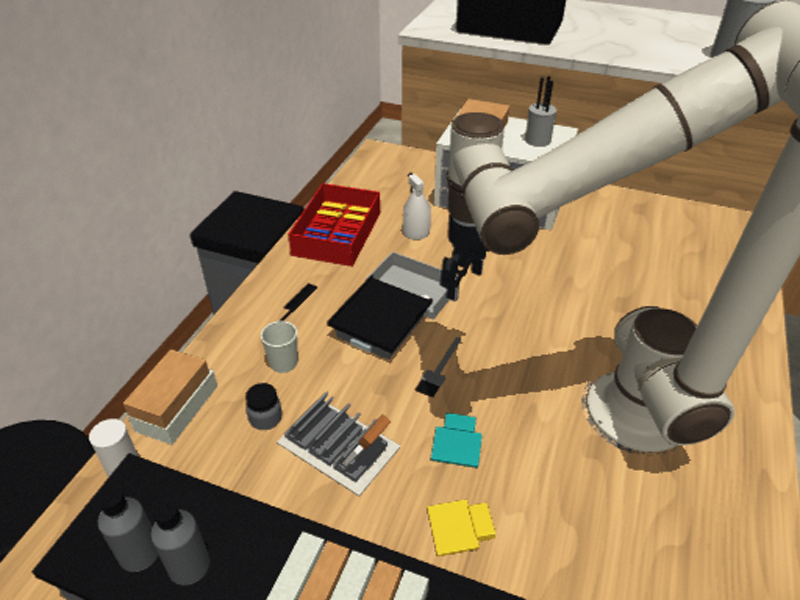

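```bash
python3 - <<'E'
import cv2,numpy as np
im=cv2.imread('pics/side18.png')
def z(im,x0,y0,w,h,k,f,g=200.): 
    b=cv2.resize(im[y0:y0+h,x0:x0+w],None,fx=k,fy=k,interpolation=cv2.INTER_LANCZOS4); cv2.imwrite(f,(255*np.clip(b/g,0,1)**.7).astype(np.uint8))
z(im,212,262,44,42,17,'pics/z18s.png')
t=cv2.imread('pics/top18.png')
z(t,126,205,50,40,15,'pics/z18t.png',160.)
z(t,278,160,55,75,8,'pics/z18tray.png',230.)
E
```

```text
(no output)
```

View pics/z18s.png

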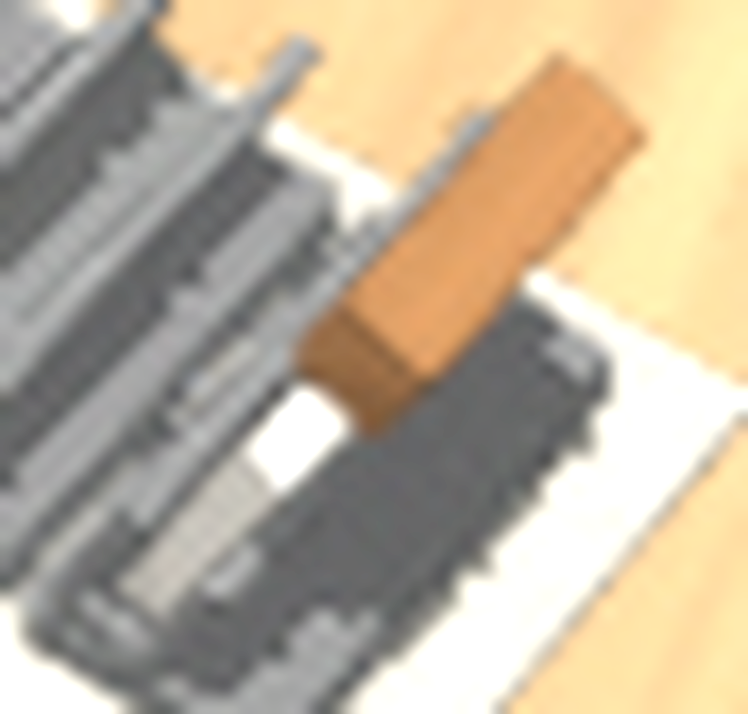

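View pics/z18t.png

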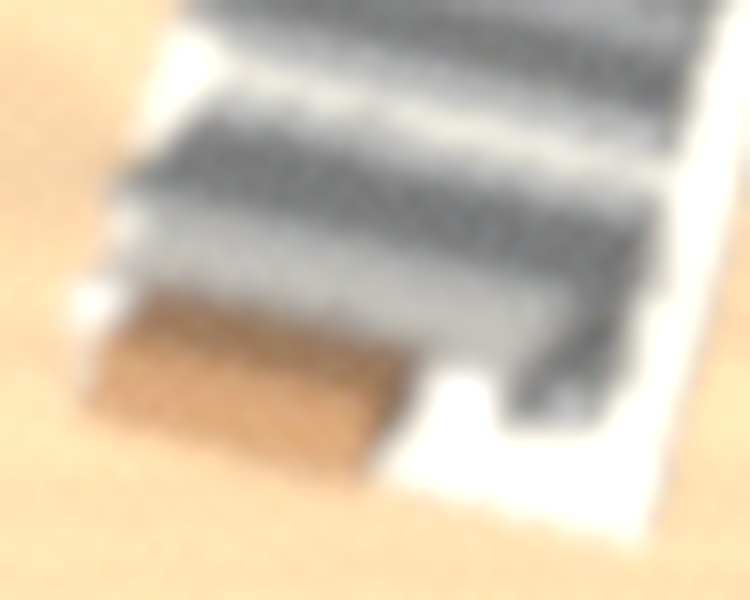

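View pics/z18tray.png

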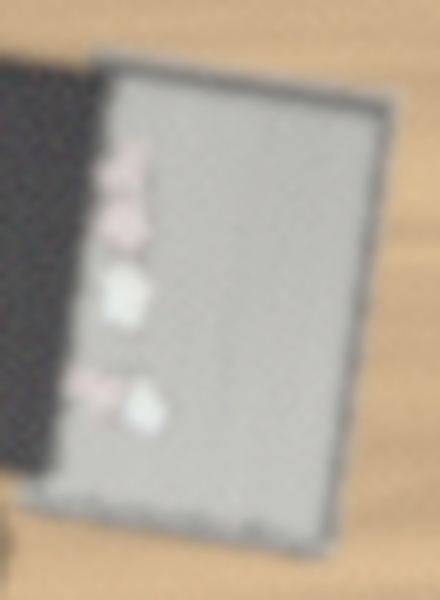

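```bash
python3 - <<'E'
from h import *
from scipy.optimize import least_squares
def fr(yaw):
    a=np.radians(yaw);H=np.array([np.cos(a),np.sin(a),0]);Y=np.array([-np.sin(a),np.cos(a),0]);z=np.array([0,0,1.])
    return .9063*H+.4226*z,Y,.9063*z-.4226*H,H
S=[((565,55),(10,-30,106)),((645,140),(-10,-30,106)),((425,375),(-10,30,106)),((345,295),(10,30,106)),((375,435),(-10,30,72)),((298,362),(10,30,72)),((120,588),(5,45,0)),((163,615),(-5,45,0)),((245,455),(5,45,72)),((280,490),(-5,45,72))]
def px(p,k,o): return (np.array(p,float)+.5)/k-.5+o
uv=np.array([px(a,17,[212,262]) for a,_ in S]); L=np.array([b for _,b in S],float)
def f(p,L,uv,yaw):
    X,Y,Z,H=fr(yaw); P=np.array([p[0],p[1],30])+L[:,:1]*X+L[:,1:2]*Y+L[:,2:]*Z
    return (proj("side",P)-uv).ravel()
for yaw in(-13.7,):
    r=least_squares(lambda p:f(p,L,uv,yaw),[481,308]); print("scraper",r.x,"rms px",np.sqrt(np.mean(r.fun**2))); print(r.fun.reshape(-1,2).round(1).tolist())
    # holder: image0 near walls both, image18
    W=[(px((485,113),17,[212,262]),(9.25,-50,40)),(px((135,512),17,[212,262]),(9.25,50,40)),
       (px((385,88),12,[208,262]),(9.25,-50,40)),(px((145,367),12,[208,262]),(9.25,50,40)),(px((447,138),12,[208,262]),(-9.25,-50,40)),(px((205,417),12,[208,262]),(-9.25,50,40))]
    uw=np.array([a for a,_ in W]);Lw=np.array([b for _,b in W],float)
    r2=least_squares(lambda p:f(p,Lw,uw,yaw),[481,308]); print("slot",r2.x,"rms",np.sqrt(np.mean(r2.fun**2)));print(r2.fun.reshape(-1,2).round(1).tolist())
    X,Y,Z,H=fr(yaw); d=r.x-r2.x; print("scraper-slot along h %.1f y %.1f"%(d@H[:2],d@Y[:2]))
# mat corners side
X,Y,Z,H=fr(-13.7)
m=np.array([[446.2,383.3],[416.1,255.8]]); print("mat near-edge centre y", m.mean(0)@Y[:2], "scraper y",r.x@Y[:2],"slot y",r2.x@Y[:2], "mat far-left",np.array([640.,335.1])@Y[:2]-64)
print("top mat y", np.array([527,295.4])@Y[:2])
E
```

```text
scraper [479.10811941 307.73379873] rms px 0.5992349413651651
[[0.1, -1.0], [0.7, -1.0], [0.7, 0.1], [-0.1, -0.3], [-0.3, 0.8], [-1.2, 0.1], [-0.3, 0.3], [-0.2, 1.1], [-0.1, -0.3], [0.6, 0.1]]
slot [481.7138457  309.26166493] rms 0.5019050925228119
[[0.4, 0.0], [-0.4, 0.5], [0.8, -0.7], [-0.5, 0.0], [0.4, -0.5], [-0.6, 0.5]]
scraper-slot along h -2.2 y -2.1
mat near-edge centre y 412.57128797143935 scraper y 412.4495801159897 slot y 414.55111255974094 mat far-left 413.1425235932072
top mat y 411.8093130238857
```

```bash
python3 -c "
from bench import *
print(read_state()['clock']); print(job_done())"
```

```text
32.05
the job is handed in; nothing more can be done
None
```

The five shards are in the steel tray, and the scraper stands grip up in the matching slot, the holder nearest the robot. I handed the job in at 32 s.

- **Grasp:** the jog interface could not tilt the tool, so I pinched the grip by its 60 mm width with the tool vertical. That kept the scraper at its 25° lean in the hand throughout, instead of pinching the 20 mm thickness as suggested. The wipe was therefore done on one corner of the leaning edge.
- **Wipe:** I made two strokes, one per side, because the shards spread wider than the blade. Contact force at the readings between moves was about 5 to 8 N, against the 15 N limit. I saw no peaks between readings. At the plate end the force fell away within a few mm of the open edge in both strokes.
- **Slot:** the blade went in without resistance. It stopped on the floor within 0.3 mm of the expected height, and a further push of about 10 N did not move it before I let go.

**Last checks**
- The plate is empty and I counted five shards in the tray in the top view.
- The bystanders look unmoved in both views, though the arm partly hid the brush from above.
- The robot was clear of everything when I handed in.
- **Disagreement on centring:** along the slot, the side view put the scraper 2 mm off centre by the walls and the holder mat put it about 0 mm off. I left it as it was.
- **Disagreement across the slot:** the side view gave a 2.2 mm offset, more than the 1.25 mm of play. The blade is clearly between the two walls, so I took that as pixel-picking error.

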